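# Recharge the dryer bay with desiccant cartridges

### The job

Turn the tab on the dryer bay aside, lift the clear cover out and lay it flat on the black mat. Stand every desiccant cartridge from the bench upright on the bay floor, close-packed round the fixed hexagonal block in the middle: each cartridge with one flat face against that block and another against a neighbouring cartridge. Then refit the cover flat in its recess and turn the tab back over it, leaving the jar, mug and screwdriver where they are.

Things in the scene. Friction and masses are not known exactly. Their poses are not given: they have to be found in the camera images.
- bay: fixed dryer bay: white open box on a blue base, 250 x 250 mm, rim top 98 mm high. Origin: centre of the underside, on the bench; z up; -x side roughly faces the robot. Cavity 180 x 180 mm, its flat floor 20 mm above the origin. A ledge 90 mm above the origin carries the cover, in a 202 x 202 mm recess 8 mm deep.
- hub (a point): top centre of the fixed grey hexagonal block on the middle of the bay floor (over the bay's origin): 52 mm across flats, 40 mm tall, top 60 mm above the bench. Axes as the bay's; its flats face +-y and every 60 deg from there, so its six neighbour places are 52 mm away in those directions. Seen through the clear cover at first.
- cover: loose clear plastic cover pane with a grey edging, 194 x 194 x 6 mm, 0.35 kg, in the bay's recess at the start (4 mm play a side). Origin: centre of its underside; z up. A black bar grip stands on its middle: 14 mm wide along x, 70 mm long along y, from 6 to 36 mm above the origin. Seated, the origin is 90 mm above the bay's.
- tab (a joint): steel swing tab, pivoted on the middle of the bay's -x rim, rad: near 0 it points to the bay's +x, over the cover's edge, and holds it; grows anticlockwise seen from above, to a stop at 1.75; at 1.57 it lies along the rim towards +y, clear of the cover. Stays where left; about 1.5 N at the post. Bar 16 mm wide, 8 thick, underside 100 mm above the bench.
- tab_post (a point): top centre of the upright black round post on the tab, 14 mm diameter, 30 mm tall (from 108 to 138 mm above the bench), 45 mm from the pivot; pinch it or push it sideways
- tab_hinge (a point): the tab's vertical pivot axis, fixed on the bay at bay (-115, 0, 100) mm
- mat: fixed black rubber mat on the bench right of the bay, 230 x 230 x 3 mm; origin: centre of its underside
- cart1: loose desiccant cartridge: aluminium hexagonal block, 52 mm across flats (60 mm across corners), 40 mm tall, with a grey hexagonal grip 22 mm across flats and 26 mm tall centred on top (66 mm in all); mass about 0.16 kg. Origin: centre of the underside; z up. Flats of block and grip face its y axis and every 60 deg from it. Stands on the bench left of the bay; three to five are present.
- cart2: loose desiccant cartridge: aluminium hexagonal block, 52 mm across flats (60 mm across corners), 40 mm tall, with a grey hexagonal grip 22 mm across flats and 26 mm tall centred on top (66 mm in all); mass about 0.16 kg. Origin: centre of the underside; z up. Flats of block and grip face its y axis and every 60 deg from it. Stands on the bench left of the bay; three to five are present.
- cart3: loose desiccant cartridge: aluminium hexagonal block, 52 mm across flats (60 mm across corners), 40 mm tall, with a grey hexagonal grip 22 mm across flats and 26 mm tall centred on top (66 mm in all); mass about 0.16 kg. Origin: centre of the underside; z up. Flats of block and grip face its y axis and every 60 deg from it. Stands on the bench left of the bay; three to five are present.
- cart4: loose desiccant cartridge: aluminium hexagonal block, 52 mm across flats (60 mm across corners), 40 mm tall, with a grey hexagonal grip 22 mm across flats and 26 mm tall centred on top (66 mm in all); mass about 0.16 kg. Origin: centre of the underside; z up. Flats of block and grip face its y axis and every 60 deg from it. Stands on the bench left of the bay; three to five are present.
- cart5: loose desiccant cartridge: aluminium hexagonal block, 52 mm across flats (60 mm across corners), 40 mm tall, with a grey hexagonal grip 22 mm across flats and 26 mm tall centred on top (66 mm in all); mass about 0.16 kg. Origin: centre of the underside; z up. Flats of block and grip face its y axis and every 60 deg from it. Stands on the bench left of the bay; three to five are present.
- jar: bystander: amber jar, 60 mm diameter, 110 mm tall, beyond the mat; origin: centre of underside
- mug: bystander: white mug, 76 mm diameter, 90 mm tall, far left; origin: centre of underside
- driver: bystander: screwdriver 160 mm long lying left of the robot's base; origin: under its middle, handle to its -x
Things that resemble listed ones, but are neither listed nor needed, are in the scene too. Leave any blue, green or yellow look-alike of the cart3 alone.

How it is judged (in metres and radians):
On the way, in this order (a step that is already met when the one before it is completed fails the run):
1. the tab is turned aside, clear of the cover (value of joint tab above 1.2 rad), for 0.2 s.
2. the cover lies flat on the mat, let go (horizontal distance between cover and mat below 0.06 m and z of cover in the frame of mat below 0.007 m and angle between cover's own z axis and vertical below 0.04 rad and contact force between the fingers and cover below 0.5 N), for 0.3 s.
3. every cartridge stands on the bay floor, face to face with the middle block and a neighbour (horizontal distance between each of cart1, cart2, cart3, cart4, cart5 and bay below 0.0555 m and (angle between the x axis of cart1 and the x axis of bay, either way round below 0.12 rad or angle between the x axis of cart1 and the x axis of bay, either way round between 0.927 and 1.167 rad) and z of cart1 in the frame of bay between 0.016 and 0.023 m and angle between each of cart1, cart2, cart3, cart4, cart5's own z axis and vertical below 0.05 rad and (horizontal distance between cart1 and cart2 below 0.056 m or horizontal distance between cart1 and cart3 below 0.056 m or horizontal distance between cart1 and cart4 below 0.056 m or horizontal distance between cart1 and cart5 below 0.056 m) and (angle between the x axis of cart2 and the x axis of bay, either way round below 0.12 rad or angle between the x axis of cart2 and the x axis of bay, either way round between 0.927 and 1.167 rad) and z of cart2 in the frame of bay between 0.016 and 0.023 m and (horizontal distance between cart2 and cart1 below 0.056 m or horizontal distance between cart2 and cart3 below 0.056 m or horizontal distance between cart2 and cart4 below 0.056 m or horizontal distance between cart2 and cart5 below 0.056 m) and (angle between the x axis of cart3 and the x axis of bay, either way round below 0.12 rad or angle between the x axis of cart3 and the x axis of bay, either way round between 0.927 and 1.167 rad) and z of cart3 in the frame of bay between 0.016 and 0.023 m and (horizontal distance between cart3 and cart1 below 0.056 m or horizontal distance between cart3 and cart2 below 0.056 m or horizontal distance between cart3 and cart4 below 0.056 m or horizontal distance between cart3 and cart5 below 0.056 m) and (angle between the x axis of cart4 and the x axis of bay, either way round below 0.12 rad or angle between the x axis of cart4 and the x axis of bay, either way round between 0.927 and 1.167 rad) and z of cart4 in the frame of bay between 0.016 and 0.023 m and (horizontal distance between cart4 and cart1 below 0.056 m or horizontal distance between cart4 and cart2 below 0.056 m or horizontal distance between cart4 and cart3 below 0.056 m or horizontal distance between cart4 and cart5 below 0.056 m) and (angle between the x axis of cart5 and the x axis of bay, either way round below 0.12 rad or angle between the x axis of cart5 and the x axis of bay, either way round between 0.927 and 1.167 rad) and z of cart5 in the frame of bay between 0.016 and 0.023 m and (horizontal distance between cart5 and cart1 below 0.056 m or horizontal distance between cart5 and cart2 below 0.056 m or horizontal distance between cart5 and cart3 below 0.056 m or horizontal distance between cart5 and cart4 below 0.056 m)), for 0.3 s.
4. the cover is back, flat in its recess (horizontal distance between cover and bay below 0.007 m and z of cover in the frame of bay between 0.087 and 0.0925 m and angle between cover's own z axis and vertical below 0.03 rad), for 0.3 s.
At the end, for the whole second after the job is handed in: All cartridges stand upright on the bay floor (3 mm, 0.05 rad), within 55.5 mm of the bay's axis, flats within 0.12 rad of parallel to the middle block's, each with a neighbour within 56 mm, centre to centre; cover seated (7 mm sideways, 2.5 mm in height, 0.03 rad); tab below 0.35 rad; all at rest (all of step 3 and all of step 4 and value of joint tab below 0.35 rad and linear speed of each of cart1, cart2, cart3, cart4, cart5, cover below 0.02 m/s); the robot touches nothing.
It fails at once if the jar is moved more than 3 cm (distance of jar from where it was at the start of the episode above 0.03 m).
It fails at once if the mug is moved more than 3 cm (distance of mug from where it was at the start of the episode above 0.03 m).
It fails at once if the screwdriver is moved more than 3 cm (distance of driver from where it was at the start of the episode above 0.03 m).
Of cart1, cart2, cart3, cart4, cart5 only 3 to 5 are there at a start; the rules pass over those that are not, and their reading is None.
At some moment in a run one of cart1, cart2, cart3, cart4, cart5 may be knocked a few centimetres aside while the robot is not near it.
It also fails if it takes over 210 s, if anything falls off the work surface, if the arm or the gripper's body presses on something with over 40 N, if the wrist force passes 120 N, or if a joint passes its speed limit or range.

### The arm

A 7-joint arm with a two-finger parallel gripper is mounted at the origin on the work surface. World frame = base frame: x ahead of the robot, y to its left, z up, the work surface at z = 0. Lengths are in m, angles in degrees, forces in N, time in s.
With the tool pointing down it reaches from about 0.425 to 0.875 m from the base axis. Payload 4.7 kg.
Tool frame: the origin (TCP) lies midway between the tips of the shut fingers; the grasp point (between the pads) lies env.grip_point_offset behind it (env.grip_point_offset is the distance from the TCP to the grasp point, in m); z points along the fingers, y is the line along which they close (so a half turn about z gives the same grasp; the last joint's range is limited). The gripper opens to 87 mm and grips with 3 to 60 N. Pads are 19 mm wide; open, the fingers measure 117 mm over their backs; the gripper's body (75 mm by 190 mm) begins 51 mm behind the grasp point.
Start: joints at [-75.166, 18.392, -4.016, 83.108, 1.295, 78.541, -3.26], TCP at [0.158, 0.631, 0.223] pointing down, gripper open.
Joint ranges: [-163.93, 163.93], [-17.29, 119.83], [-79.2, 71.16], [3.27, 140.29], [-89.18, 269.18], [5.43, 117.66], [-154.24, 154.24]. Speed limits (degrees/s): [147.25, 147.25, 180, 180, 180, 180, 180].

### API

Orientations are given as [roll, pitch, yaw] about the fixed x, y, z axes, in that order (R = Rz(yaw) Ry(pitch) Rx(roll)).
In Python, from cell import env gives the robot as it stands.
- The arm moves only by the shell command python3 -m creep 'ROWS' [FORCE]. ROWS is a JSON object of lists of equal length, an entry for each row: "translation": the shift along the tool's x, y, z in units of 0.08 m (1.0 is 0.08 m), a list of three; "turn": the turn, a rotation vector about the tool's x, y, z in units of 180 degrees (1.0 is 180 degrees), a list of three; "grip": the opening, from 0 (shut) to 1 (fully open). In form: {"translation": [[x, y, z], ...], "turn": [[ax, ay, az], ...], "grip": [grip, ...]}. A call has 1 to 5 rows; each row shifts and turns the commanded pose from where the row before left it, along the tool's axes as they then stand; what a row does not reach is not made up. A row lasts 1/8 s, in which the tool goes at most 62.5 mm and 10.7 degrees, less where a joint would pass 70% of its speed; a pose out of reach is approached as far as the arm can. A call with a number of a shift or a turn outside -1 to 1 is refused whole. A call with a gripper value outside its range is refused whole. The fingers move at their own pace and stop on an object; FORCE is the grip in N (left out, the last holds). Time passes only in rows, so rows that do not move let the fingers close. It gives the time, the measured TCP pose, the force, the opening and the grip force at its end, in the units of the state.
- env.get_obs(): the state, without advancing time (a new reading comes with each control period).
- env.read_camera(name): name is "scene" or "top"; returns a dict with "frame" (420x560x3 uint8, red, green, blue), "z_map" (420x560 float32, m along the optical axis (not along the pixel's ray), 0 where there is no reading), "K" (3x3 intrinsics, pixels), "D" ([k1, k2, p1, p2, k3] as OpenCV has them; the pictures are not rectified), "rvec" (rotation vector, rad) and "tvec" (3), from world to camera coordinates, as OpenCV has them. Camera axes: x right, y down, z forward; pixel columns grow to the right and rows downward; lengths in m; the calibration is good to about 2 mm. A picture is of the moment at which its call begins.
- env.sign_off(): hands the job in; it is judged then, once.
The state is a dict: "time_s": time; "qpos": joint angles; "joint_velocities": joint speeds; "effort": joint torques, N m; "tool_pos": TCP position; "tool_rot": TCP orientation; "force": force on the tool from outside, world axes, zero at the start; "wrist_torque": the same for the moment, N m; "grip_width": finger opening in m; "grasp_force": force on a finger pad.
Only numpy, scipy, OpenCV 4.12 (cv2) and the standard library are available. Lean on these libraries where they do the work, as an engineer would, in place of code of your own. Each camera call takes 0.05 s, during which the arm holds its last target. There are 200 camera calls.

## Working session

There is one attempt and no reset: what is moved stays moved. The work goes in short steps, Python scripts to look and compute and a shell command to move; the robot and the scene stay as the last step left them, time stands still between calls to the robot, and variables do not carry over. Pictures are saved under pics/ and viewed, at most 14 in all, crops included, and the job is handed in when it is done.

```bash
ls; mkdir -p pics; cat > h.py <<'E'
import numpy as np, cv2
from cell import env
from scipy.spatial.transform import Rotation as R
def cam(n):
    c=env.read_camera(n); c['R']=cv2.Rodrigues(np.array(c['rvec'],float))[0]; c['t']=np.array(c['tvec'],float).ravel()
    return c
def cloud(c):
    "world xyz for each pixel"
    h,w=c['z_map'].shape; u,v=np.meshgrid(np.arange(w),np.arange(h))
    p=cv2.undistortPoints(np.stack([u,v],-1).reshape(-1,1,2).astype(float),np.array(c['K']),np.array(c['D'])).reshape(h,w,2)
    z=c['z_map'].astype(float)[...,None]; P=np.concatenate([p*z,z],-1)
    return (P-c['t'])@c['R']
def plane(c,u,v,h):
    "pixel -> world at height h"
    p=cv2.undistortPoints(np.array([[[u,v]]],float),np.array(c['K']),np.array(c['D'])).ravel()
    d=c['R'].T@np.r_[p,1]; o=-c['R'].T@c['t']; return o+d*(h-o[2])/d[2]
def pix(c,X):
    return cv2.projectPoints(np.array(X,float).reshape(-1,3),np.array(c['rvec'],float),np.array(c['tvec'],float),np.array(c['K']),np.array(c['D']))[0].reshape(-1,2)
def save(n,img): cv2.imwrite('pics/'+n+'.png',img[...,::-1])
def go(pos,yaw):
    "remaining move in tool units (translation first in current tool axes), turn about tool z for tool down"
    s=env.get_obs(); p=np.array(s['tool_pos']); M=R.from_euler('xyz',s['tool_rot'],degrees=True)
    t=M.inv().apply(np.array(pos)-p)/.08
    out='tool',p.round(4),np.round(s['tool_rot'],2),'d units',t.round(3)
    if yaw is not None:
        G=R.from_euler('xyz',[180,0,yaw],degrees=True); out+=('turn',((M.inv()*G).as_rotvec(degrees=True)/180).round(4))
    print(*out)
E
python3 - <<'E'
from h import *
print(env.grip_point_offset); o=env.get_obs(); print(o['tool_rot'],o['time_s'],o['force'])
a=cam('scene');b=cam('top')
for n,c in(('scene0',a),('top0',b)):
    save(n,c['frame']); print(n,-c['R'].T@c['t'])
E
```

```text
pics
0.0187
[-1.79890817e+02  5.85106854e-03  1.65976130e+02] 0.0 [-0.40065221 -0.09086925  0.36946034]
scene0 [0.82653188 0.63550024 1.20676533]
top0 [0.30350208 0.06871315 1.27911962]
```

View pics/scene0.png

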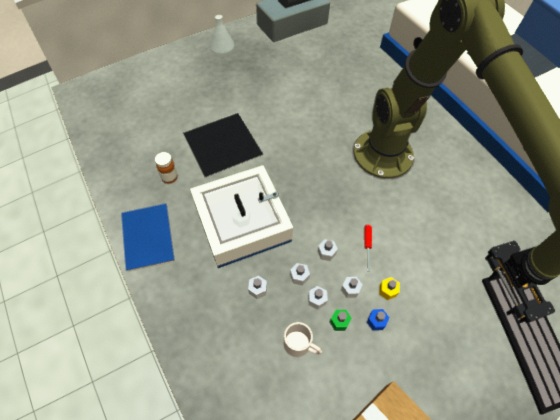

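View pics/top0.png

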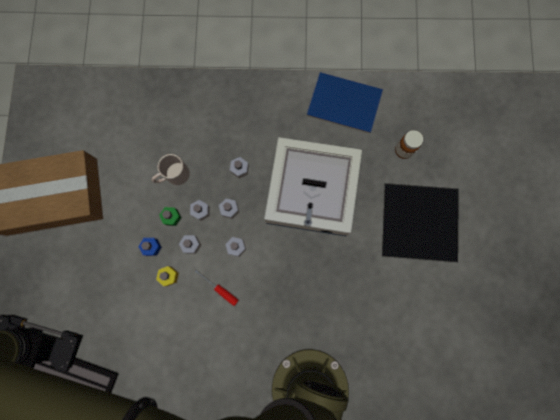

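```bash
cat >> h.py <<'E'
def carts(c,show=True):
    "silver grips: points in height 50-80mm left of the bay -> centroids"
    P=cloud(c); X,Y,Z=P[...,0],P[...,1],P[...,2]
    m=((Z>.052)&(Z<.075)&(c['z_map']>0)).astype(np.uint8)
    n,l,st,ce=cv2.connectedComponentsWithStats(m)
    out=[]
    for i in range(1,n):
        if 8<=st[i,4]<=150:
            q=P[l==i]; out.append((ce[i].round(1),st[i,4],q.mean(0).round(4),c['frame'][l==i].mean(0).round()))
    return out
E
python3 - <<'E'
from h import *
a=cam('scene');b=cam('top')
for n,c,pts in(('scene',a,dict(tabpost=(263,195),mat=(223,144),c=(257,283))),('top',b,dict(mat=(420,222),jar=(413,140),mug=(171,167)))):
    print(n)
    for o in carts(c): print(*o)
    P=cloud(c)
    for k,(u,v) in pts.items(): print(k,P[v,u].round(4))
    # rim: points at height .09-.105
    m=((abs(P[...,2]-.098)<.006)&(c['z_map']>0)).astype(np.uint8)
    nn,l,st,ce=cv2.connectedComponentsWithStats(m); i=1+st[1:,4].argmax(); q=P[l==i]
    print('rim',st[i],q.mean(0),np.median(q[:,2])); r=cv2.minAreaRect((q[:,:2]*1000).astype(np.float32)); print(r)
    # mat
    f=c['frame'].astype(int); m=((f.max(-1)<35)&(abs(P[...,2])<.012)).astype(np.uint8)
    nn,l,st,ce=cv2.connectedComponentsWithStats(m); i=1+st[1:,4].argmax(); q=P[l==i]
    print('mat',st[i],q.mean(0),cv2.minAreaRect((q[:,:2]*1000).astype(np.float32)))
for n,c in(('scene1',a),('top1',b)):
    u,v=(140,120) if n[0]=='s' else (150,120)
    w=240; print(n,u,v); save(n,cv2.resize(c['frame'][v:v+180,u:u+w],None,fx=3.3,fy=3.3,interpolation=cv2.INTER_CUBIC))
E
```

```text
scene
[220.4  36.9] 98 [ 0.2584 -0.8266  0.063 ] [164. 172. 156.]
[167.1 171.3] 81 [ 0.7279 -0.264   0.0632] [124. 102.  74.]
[328.5 244.1] 57 [0.4032 0.2344 0.064 ] [137. 134. 129.]
[300.5 268.9] 60 [0.5196 0.2611 0.0635] [141. 137. 133.]
[256.8 282.2] 60 [0.6515 0.2345 0.0644] [143. 139. 134.]
[353.1 282.2] 65 [0.4085 0.3732 0.0641] [139. 136. 131.]
[391.9 283.9] 64 [0.3123 0.435  0.0636] [140. 132. 105.]
[318.7 293.1] 64 [0.5133 0.3511 0.0637] [141. 138. 133.]
[341.8 315.5] 70 [0.4927 0.4392 0.0649] [125. 141. 117.]
[380.1 315.9] 67 [0.3997 0.4949 0.0643] [121. 119. 124.]
[299.1 328.2] 51 [0.6147 0.4101 0.0638] [133. 121. 105.]
[291.6 348.5] 37 [0.6608 0.4475 0.0633] [135. 124. 107.]
[318.5 349.6] 24 [0.6001 0.4865 0.0664] [218. 205. 184.]
[385.2 387.2] 13 [0.5005 0.658  0.0623] [99. 78. 52.]
[369.8 403.8] 19 [0.5595 0.6713 0.0628] [120. 103.  75.]
[358.  415.8] 8 [0.6028 0.6794 0.0662] [99. 71. 38.]
tabpost [0.51   0.0178 0.1285]
mat [ 0.4941 -0.3238  0.0038]
c [0.652  0.2367 0.0634]
rim [ 190  165  103   92 5104] [0.58924021 0.00902799 0.09661011] 0.09651917442809414
((584.09191
[... 911 characters left out ...]
91. 93.]
[234.4 245.2] 56 [0.4045 0.2285 0.065 ] [96. 92. 93.]
[145.3 245.2] 60 [0.3986 0.4906 0.0645] [79. 77. 84.]
[163.2 275.3] 64 [0.3126 0.4311 0.065 ] [99. 93. 76.]
[307.9 371.4] 70 [0.0595 0.0077 0.0596] [25. 24. 17.]
mat [ 0.4964 -0.3363 -0.003 ]
jar [ 0.7226 -0.2887  0.1077]
mug [0.6531 0.4491 0.0083]
rim [ 265  137   97   96 6460] [ 0.58679831 -0.00106156  0.09717652] 0.09709756217267371
((587.8946533203125, 0.0682373046875), (250.13385009765625, 251.53048706054688), 82.14836120605469)
mat [ 383  184   75   78 5287] [ 0.4948483  -0.3355506   0.00356487] ((496.6004638671875, -336.00238037109375), (228.01336669921875, 225.3417510986328), 86.88998413085938)
scene1 140 120
top1 150 120
```

View pics/top1.png

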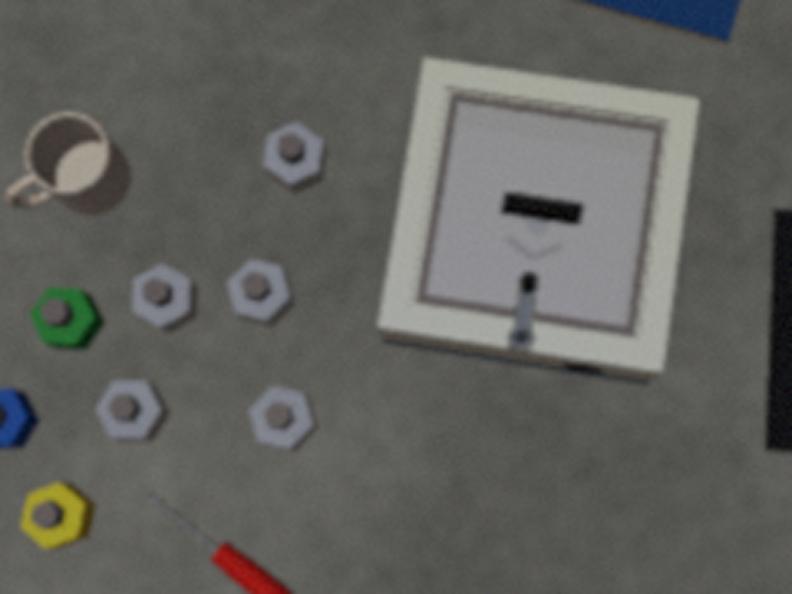

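```bash
cat >> h.py <<'E'
B=np.array([.5873,.0005]); BY=-7.8
def bay(x,y,z):
    r=np.deg2rad(BY); return np.array([B[0]+(np.cos(r)*x-np.sin(r)*y)/1e3,B[1]+(np.sin(r)*x+np.cos(r)*y)/1e3,z])
E
python3 -c "
from h import *
go(bay(-70,0,.223),37.2)"
```

```text
tool [0.1575 0.6303 0.2219] [-1.7993e+02  1.0000e-02  1.6598e+02] d units [-6.250e+00 -6.431e+00 -6.000e-03] turn [-2.000e-04  4.000e-04  7.154e-01]
```

```bash
Z='[0,0,0]'
python3 -m creep '{"translation":[[-0.481,-0.495,0],[-0.481,-0.495,0],[-0.481,-0.495,0],[-0.481,-0.495,0],[-0.481,-0.495,0]],"turn":[[0,0,0],[0,0,0],[0,0,0],[0,0,0],[0,0,0]],"grip":[0.5,0.5,0.5,0.5,0.5]}'
python3 -m creep '{"translation":[[-0.481,-0.495,0],[-0.481,-0.495,0],[-0.481,-0.495,0],[-0.481,-0.495,0],[-0.481,-0.495,0]],"turn":[[0,0,0],[0,0,0],[0,0,0],[0,0,0],[0,0,0]],"grip":[0.5,0.5,0.5,0.5,0.5]}'
python3 -m creep '{"translation":[[-0.481,-0.495,0],[-0.481,-0.495,0],[-0.481,-0.495,0],[0,0,0],[0,0,0]],"turn":[[0,0,0],[0,0,0],[0,0,0],[0,0,0.051],[0,0,0.051]],"grip":[0.5,0.5,0.5,0.5,0.5]}'
python3 -m creep '{"translation":[[0,0,0],[0,0,0],[0,0,0],[0,0,0],[0,0,0]],"turn":[[0,0,0.051],[0,0,0.051],[0,0,0.051],[0,0,0.051],[0,0,0.051]],"grip":[0.5,0.5,0.5,0.5,0.5]}'
python3 -m creep '{"translation":[[0,0,0],[0,0,0],[0,0,0],[0,0,0],[0,0,0]],"turn":[[0,0,0.051],[0,0,0.051],[0,0,0.051],[0,0,0.051],[0,0,0.051]],"grip":[0.5,0.5,0.5,0.5,0.5]}'
python3 -m creep '{"translation":[[0,0,0],[0,0,0],[0,0,0]],"turn":[[0,0,0.051],[0,0,0.051],[0,0,0.0]],"grip":[0.5,0.5,0.5]}'
python3 -c "
from h import *
go(bay(-70,0,.113),37.2)
c=cam('scene'); print(pix(c,[bay(-70,0,.138),bay(-115,0,.108)]), env.get_obs()['force'])
b=cam('top'); import numpy as np
save('a1',np.hstack([cv2.resize(c['frame'][140:260,180:310],None,fx=3,fy=3),cv2.resize(b['frame'][130:250,250:380],None,fx=3,fy=3)]))"
```

```text
time_s: 0.82
tool_pos: [0.297, 0.3902, 0.2226]
tool_rot: [180.0, 0.0, 166.0]
force: [1.2, -0.2, 0.5]
grip_width: 0.0468
grasp_force: 0.0
time_s: 1.45
tool_pos: [0.4356, 0.1515, 0.2227]
tool_rot: [180.0, 0.0, 166.0]
force: [0.7, 1.1, 0.7]
grip_width: 0.0437
grasp_force: 0.0
time_s: 2.08
tool_pos: [0.5182, 0.009, 0.2223]
tool_rot: [-180.0, -0.0, 147.2]
force: [0.2, -0.3, -1.2]
grip_width: 0.0438
grasp_force: 0.0
time_s: 2.7
tool_pos: [0.518, 0.01, 0.2225]
tool_rot: [-180.0, -0.0, 101.4]
force: [-0.4, -0.4, -0.3]
grip_width: 0.0435
grasp_force: 0.0
time_s: 3.32
tool_pos: [0.518, 0.01, 0.2225]
tool_rot: [-180.0, -0.0, 55.5]
force: [0.4, 0.1, 1.0]
grip_width: 0.0434
grasp_force: 0.0
time_s: 3.7
tool_pos: [0.518, 0.01, 0.2225]
tool_rot: [-180.0, 0.0, 37.6]
force: [-0.7, 0.7, 0.2]
grip_width: 0.0435
grasp_force: 0.0
tool [0.518  0.01   0.2225] [-179.99    0.     37.56] d units [-0.    -0.     1.369] turn [-0.0001  0.      0.002 ]
[[259.43095873 192.52311207]
 [273.12105841 193.30138939]] [ 0.93112961  0.13478917 -0.71984413]
```

View pics/a1.png

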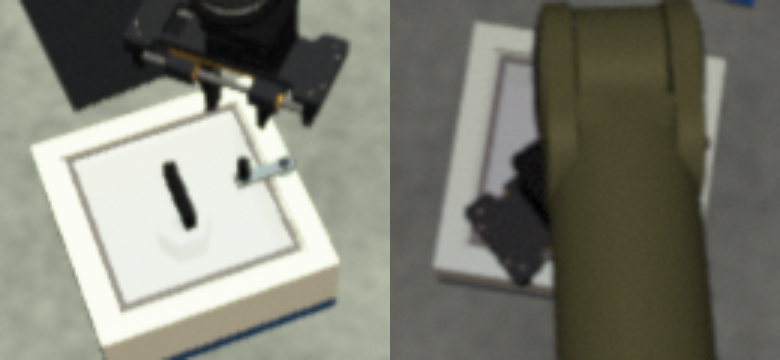

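Scene crop: post top at about (261,193) px versus (259,192) predicted, pivot (276,194), and the fingers are open above it. Descend and pinch lightly.

```bash
python3 -m creep '{"translation":[[0,0,0.45],[0,0,0.45],[0,0,0.44],[0,0,0],[0,0,0]],"turn":[[0,0,0],[0,0,0],[0,0,0],[0,0,0],[0,0,0]],"grip":[0.5,0.5,0.5,0.1,0.1]}' 5
python3 -m creep '{"translation":[[0,0,0],[0,0,0]],"turn":[[0,0,0],[0,0,0]],"grip":[0.1,0.1]}' 5
python3 -c "
from h import *
M=R.from_euler('xyz',env.get_obs()['tool_rot'],degrees=True)
p=env.get_obs()['tool_pos']
for a in (15,30,45,60,75,88):
    a=np.deg2rad(a); q=bay(-115+45*np.cos(a),45*np.sin(a),p[2]); print((M.inv().apply(q-p)/.08).round(3)); p=q"
```

```text
time_s: 4.42
tool_pos: [0.519, 0.0099, 0.1166]
tool_rot: [179.9, -0.1, 37.5]
force: [0.5, -0.5, 0.1]
grip_width: 0.0308
grasp_force: 0.0
time_s: 4.68
tool_pos: [0.5178, 0.0116, 0.1166]
tool_rot: [-179.8, -0.1, 37.5]
force: [-2.9, 1.4, 5.2]
grip_width: 0.0138
grasp_force: 5.0
[ 0.079 -0.099  0.   ]
[ 0.057 -0.135  0.   ]
[ 0.02  -0.145  0.   ]
[-0.018 -0.146  0.   ]
[-0.055 -0.136  0.   ]
[-0.075 -0.103  0.   ]
```

```bash
python3 -m creep '{"translation":[[0.08,-0.10,0],[0.057,-0.135,0],[0.02,-0.145,0],[-0.018,-0.146,0],[-0.055,-0.136,0]],"turn":[[0,0,0],[0,0,0],[0,0,0],[0,0,0],[0,0,0]],"grip":[0.1,0.1,0.1,0.1,0.1]}'
python3 -m creep '{"translation":[[-0.075,-0.103,0],[0,0,0],[0,0,0],[0,0,0]],"turn":[[0,0,0],[0,0,0],[0,0,0],[0,0,0]],"grip":[0.1,0.1,0.4,0.4]}'
python3 -m creep '{"translation":[[0,0,0],[0,0,-0.6],[0,0,-0.6],[0,0,-0.4],[0,0,0]],"turn":[[0,0,0],[0,0,0],[0,0,0],[0,0,0],[0,0,0]],"grip":[0.4,0.4,0.4,0.5,0.5]}'
python3 -c "
from h import *
go(bay(0,0,.22),82.2)
c=cam('scene'); P=cloud(c)
save('a2',cv2.resize(c['frame'][140:260,180:310],None,fx=4,fy=4))
print(pix(c,[bay(-115,45,.138),bay(0,0,.126),bay(0,35,.126),bay(0,-35,.126)]))"
```

```text
time_s: 5.3
tool_pos: [0.4925, 0.0574, 0.1164]
tool_rot: [179.9, -0.2, 37.5]
force: [2.9, 0.1, 4.3]
grip_width: 0.0131
grasp_force: 5.0
time_s: 5.8
tool_pos: [0.4797, 0.0586, 0.1143]
tool_rot: [-179.9, 0.2, 37.4]
force: [0.5, -0.6, 1.3]
grip_width: 0.0266
grasp_force: 0.0
time_s: 6.42
tool_pos: [0.4828, 0.0591, 0.2457]
tool_rot: [179.9, -0.3, 37.4]
force: [-0.2, -0.2, -0.7]
grip_width: 0.0422
grasp_force: 0.0
tool [0.4828 0.0591 0.2457] [179.94  -0.25  37.44] d units [0.59  1.375 0.325] turn [ 0.0009 -0.0012 -0.2487]
[[278.66104942 199.51466208]
 [238.03797484 201.81689804]
 [241.89018915 211.01771741]
 [234.29077873 192.85699877]]
```

View pics/a2.png

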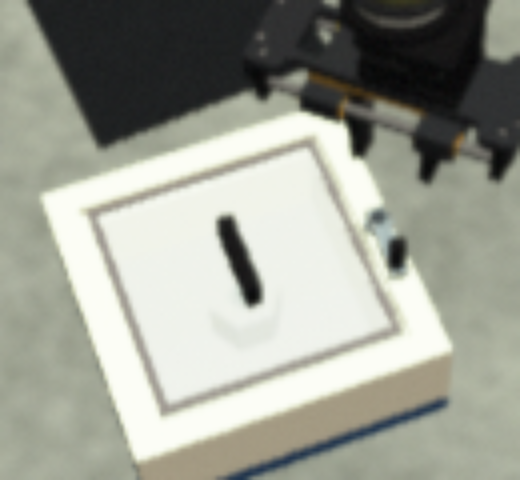

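```bash
python3 -m creep '{"translation":[[0.2,0.46,0],[0.2,0.46,0],[0.19,0.455,0],[0,0,0.1],[0,0,0.1]],"turn":[[0,0,0],[0,0,0],[0,0,0],[0,0,-0.05],[0,0,-0.05]],"grip":[0.5,0.5,0.5,0.5,0.5]}'
python3 -m creep '{"translation":[[0,0,0.1],[0,0,0.025],[0,0,0],[0,0,0]],"turn":[[0,0,-0.05],[0,0,-0.05],[0,0,-0.049],[0,0,0]],"grip":[0.5,0.5,0.5,0.5]}'
python3 -c "
from h import *
go(bay(0,0,.1),82.2)"
```

```text
time_s: 7.1
tool_pos: [0.5849, -0.0004, 0.2246]
tool_rot: [-179.9, 0.2, 55.7]
force: [-0.7, -0.2, 0.2]
grip_width: 0.0437
grasp_force: 0.0
time_s: 7.6
tool_pos: [0.5848, 0.0001, 0.2154]
tool_rot: [-179.8, 0.1, 82.2]
force: [-0.9, 0.6, 0.0]
grip_width: 0.0435
grasp_force: 0.0
tool [5.848e-01 1.000e-04 2.154e-01] [-1.7982e+02  6.0000e-02  8.2160e+01] d units [0.01  0.035 1.443] turn [-0.001   0.0003 -0.0002]
```

```bash
python3 -m creep '{"translation":[[0.01,0.03,0.5],[0,0,0.5],[0,0,0.44],[0,0,0],[0,0,0]],"turn":[[-0.001,0,0],[0,0,0],[0,0,0],[0,0,0],[0,0,0]],"grip":[0.5,0.5,0.5,0.05,0.05]}' 30
python3 -m creep '{"translation":[[0,0,0],[0,0,0],[0,0,0]],"turn":[[0,0,0],[0,0,0],[0,0,0]],"grip":[0.05,0.05,0.05]}' 30
python3 -c "
from h import *
go(bay(0,0,.1),82.2)"
```

```text
time_s: 8.22
tool_pos: [0.5883, 0.0006, 0.1021]
tool_rot: [179.9, 0.0, 82.2]
force: [-0.3, -0.2, -0.2]
grip_width: 0.0306
grasp_force: 0.0
time_s: 8.6
tool_pos: [0.5875, 0.001, 0.1027]
tool_rot: [179.9, -0.0, 82.3]
force: [-5.3, 0.8, 5.5]
grip_width: 0.0138
grasp_force: 30.0
tool [0.5875 0.001  0.1027] [ 1.7995e+02 -4.0000e-02  8.2250e+01] d units [-0.007 -0.002  0.034] turn [ 0.0003 -0.0002  0.0003]
```

```bash
python3 -m creep '{"translation":[[0,0,-0.1],[0,0,-0.3],[0,0,-0.5],[0,0,-0.5],[0,0,-0.4]],"turn":[[0,0,0],[0,0,0],[0,0,0],[0,0,0],[0,0,0]],"grip":[0.05,0.05,0.05,0.05,0.05]}' 30
python3 -m creep '{"translation":[[-0.43,-0.057,0],[-0.43,-0.057,0],[-0.43,-0.057,0],[-0.43,-0.057,0],[-0.43,-0.057,0]],"turn":[[0,0,0],[0,0,0],[0,0,0],[0,0,0],[0,0,0]],"grip":[0.05,0.05,0.05,0.05,0.05]}' 30
python3 -m creep '{"translation":[[-0.43,-0.057,0],[-0.43,-0.057,0],[-0.43,-0.057,0],[-0.43,-0.057,0],[-0.43,-0.057,0]],"turn":[[0,0,0],[0,0,0],[0,0,0],[0,0,0],[0,0,0]],"grip":[0.05,0.05,0.05,0.05,0.05]}' 30
python3 -m creep '{"translation":[[0,0,0.5],[0,0,0.5],[0,0,0.5],[0,0,0.5],[0,0,0]],"turn":[[0,0,0],[0,0,0],[0,0,0],[0,0,0],[0,0,0]],"grip":[0.05,0.05,0.05,0.05,0.05]}' 30
python3 -c "
from h import *
go([.4955,-.334,.0165],82.2)"
```

```text
time_s: 9.22
tool_pos: [0.5887, 0.0006, 0.248]
tool_rot: [179.7, -0.0, 82.2]
force: [-0.1, -0.0, -3.3]
grip_width: 0.0138
grasp_force: 30.0
time_s: 9.85
tool_pos: [0.5422, -0.1678, 0.2462]
tool_rot: [179.8, 0.0, 82.3]
force: [0.4, -0.8, -2.5]
grip_width: 0.0141
grasp_force: 30.0
time_s: 10.48
tool_pos: [0.4966, -0.3351, 0.2461]
tool_rot: [179.8, 0.0, 82.3]
force: [0.9, -0.4, -3.3]
grip_width: 0.0137
grasp_force: 30.0
time_s: 11.1
tool_pos: [0.495, -0.3323, 0.083]
tool_rot: [-179.8, -0.1, 82.3]
force: [1.1, 0.4, -3.3]
grip_width: 0.014
grasp_force: 30.0
tool [ 0.495  -0.3323  0.083 ] [-1.7981e+02 -1.0000e-01  8.2280e+01] d units [-0.021  0.012  0.831] turn [-0.0011 -0.0005  0.0004]
```

Carrying the cover's weight (3.4 N). Lower gently, watching the force.

```bash
python3 -m creep '{"translation":[[0,0,0.3],[0,0,0.3],[0,0,0.15],[0,0,0.05],[0,0,0]],"turn":[[0,0,0],[0,0,0],[0,0,0],[0,0,0],[0,0,0]],"grip":[0.05,0.05,0.05,0.05,0.05]}' 30
python3 -m creep '{"translation":[[0,0,0.03],[0,0,0]],"turn":[[0,0,0],[0,0,0]],"grip":[0.05,0.05]}' 30
python3 -c "
from h import *
go([.4955,-.334,.0165],82.2)"
```

```text
time_s: 11.72
tool_pos: [0.4981, -0.3344, 0.023]
tool_rot: [179.7, 0.0, 82.3]
force: [0.1, 0.6, -2.9]
grip_width: 0.014
grasp_force: 30.0
time_s: 11.98
tool_pos: [0.4976, -0.334, 0.0199]
tool_rot: [179.8, -0.0, 82.3]
force: [-0.5, -0.3, -3.2]
grip_width: 0.0135
grasp_force: 30.0
tool [ 0.4976 -0.334   0.0199] [179.79  -0.    82.28] d units [-0.003 -0.027  0.043] turn [ 0.0012 -0.      0.0004]
```

```bash
python3 -m creep '{"translation":[[0,0,0.03],[0,0,0],[0,0,0.02],[0,0,0]],"turn":[[0,0,0],[0,0,0],[0,0,0],[0,0,0]],"grip":[0.05,0.05,0.05,0.05]}' 30
python3 -c "
from h import *
go([.4955,-.334,.0165],82.2)"
```

```text
time_s: 12.48
tool_pos: [0.4976, -0.3341, 0.0158]
tool_rot: [179.8, -0.0, 82.3]
force: [-0.5, 0.2, -1.3]
grip_width: 0.0138
grasp_force: 30.0
tool [ 0.4976 -0.3341  0.0158] [179.81  -0.    82.28] d units [-0.003 -0.026 -0.009] turn [ 0.0011 -0.      0.0004]
```

```bash
python3 -m creep '{"translation":[[0,0,0],[0,0,0],[0,0,0],[0,0,-0.3],[0,0,-0.5]],"turn":[[0,0,0],[0,0,0],[0,0,0],[0,0,0],[0,0,0]],"grip":[0.4,0.4,0.4,0.4,0.4]}' 30
python3 -m creep '{"translation":[[0,0,-0.5],[0,0,-0.5],[0,0,-0.5],[0,0,-0.5],[0,0,0]],"turn":[[0,0,0],[0,0,0],[0,0,0],[0,0,0],[0,0,0]],"grip":[0.4,0.4,0.4,0.4,0.4]}' 30
cat >> h.py <<'E'
from scipy.optimize import minimize
def hexfit(c,xy,z=.04,th0=None,af=.052):
    "fit hex outline (top edge at z, across flats af) near xy: returns x,y,flat-normal angle (deg mod 60), score"
    N=240; s=.0005; g=(np.arange(N)-N/2)*s
    X,Y=np.meshgrid(xy[0]+g,xy[1]+g); m=pix(c,np.stack([X,Y,np.full_like(X,z)],-1)).reshape(N,N,2).astype(np.float32)
    I=cv2.remap(c['frame'].astype(np.float32).mean(-1),m[...,0],m[...,1],cv2.INTER_CUBIC); I=cv2.GaussianBlur(I,(0,0),2)
    t=np.linspace(-.9,.9,25)*np.tan(np.pi/6)
    def cost(p):
        v=0
        for k in range(6):
            a=p[2]+k*np.pi/3; n=np.array([np.cos(a),np.sin(a)]); e=np.array([-n[1],n[0]])
            q=[]
            for r in(-.0025,.0025):
                Q=(np.outer(np.ones(25),n*(af/2+r))+np.outer(t*af/2,e)+p[:2])/s+N/2
                q.append(cv2.remap(I,Q[:,0].astype(np.float32),Q[:,1].astype(np.float32),cv2.INTER_LINEAR).ravel())
            v+=np.clip(q[0]-q[1],-5,40).mean()
        return -v
    best=None
    for a in np.deg2rad(np.arange(0,60,10)):
        r=minimize(lambda w:cost([w[0]*.01,w[1]*.01,w[2]]),[0,0,a],method='Nelder-Mead',options=dict(initial_simplex=np.array([[0,0,a],[.5,0,a],[0,.5,a],[0,0,a+.15]]),xatol=1e-3,fatol=1e-2))
        if best is None or r.fun<best.fun: best=r
    x=best.x; return np.array([xy[0]+x[0]*.01,xy[1]+x[1]*.01,np.rad2deg(x[2])%60,-best.fun])
E
cat > look.py <<'E'
from h import *
import sys
cs=[cam('scene'),cam('top')]
if __name__=='__main__':
  for n in sys.argv[1:]:
    p=eval(n); 
    for c in cs: print(n,hexfit(c,p).round(4))
E
python3 look.py .652,.2315 .5203,.258 .5137,.348 .4086,.3717 .4038,.2315
python3 -c "
from h import *
go([.4038,.2315,.2],172)
c=cam('scene');save('a3',cv2.resize(c['frame'][90:270,150:320],None,fx=3,fy=3))"
```

```text
time_s: 13.1
tool_pos: [0.4962, -0.3333, 0.0791]
tool_rot: [180.0, -0.0, 82.3]
force: [0.5, 0.3, 0.2]
grip_width: 0.0345
grasp_force: 0.0
time_s: 13.72
tool_pos: [0.4982, -0.3354, 0.2433]
tool_rot: [179.4, 0.1, 82.3]
force: [0.1, -0.1, 0.3]
grip_width: 0.0349
grasp_force: 0.0
.652,.2315 [6.50600e-01 2.31800e-01 2.27107e+01 2.40000e+02]
.652,.2315 [  0.6531   0.2308  24.9957 205.3689]
.5203,.258 [  0.5186   0.2583  47.6857 237.9673]
.5203,.258 [  0.522    0.2574  46.6572 207.1315]
.5137,.348 [  0.5121   0.349   30.0685 240.    ]
.5137,.348 [  0.5147   0.347   31.8389 197.5067]
.4086,.3717 [  0.4058   0.3718   1.6301 226.6391]
.4086,.3717 [  0.4089   0.3703   0.9142 192.0412]
.4038,.2315 [  0.4015   0.2322  48.6037 208.1451]
.4038,.2315 [  0.4047   0.2312  47.7694 181.7594]
tool [ 0.4967 -0.3339  0.2396] [ 1.7979e+02 -2.0000e-02  8.2280e+01] d units [ 6.847 -2.102  0.489] turn [ 0.001   0.0008 -0.4985]
```

View pics/a3.png

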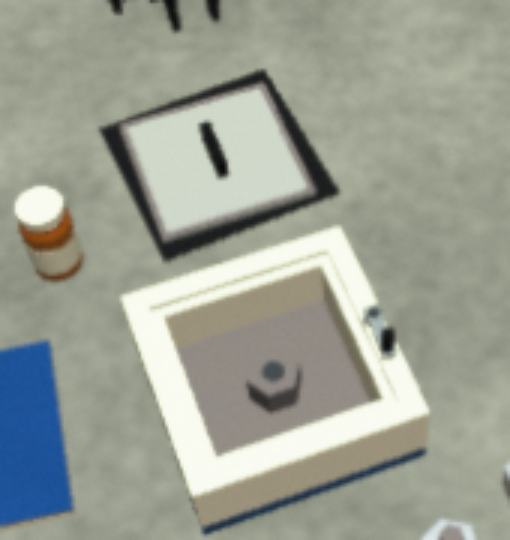

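Cover lies flat on the mat ((213,150) in the crop), the tab is aside at (380,330), and the bay is open with the hub at (275,380). Candidates: silver at scene px (328,248), (300,272), (257,286), (318,296), (352,285). Look-alikes: green (341,320), blue (378,319), yellow (390,288), not to be touched. The hex fits confirm the five silver ones. First pick is E (.403,.232).

```bash
python3 -m creep '{"translation":[[0.622,-0.191,0.04],[0.622,-0.191,0.04],[0.622,-0.191,0.04],[0.622,-0.191,0.04],[0.622,-0.191,0.04]],"turn":[[0,0,0],[0,0,0],[0,0,0],[0,0,0],[0,0,0]],"grip":[0.5,0.5,0.5,0.5,0.5]}' 20
python3 -m creep '{"translation":[[0.622,-0.191,0.04],[0.622,-0.191,0.04],[0.622,-0.191,0.04],[0.622,-0.191,0.04],[0.622,-0.191,0.04]],"turn":[[0,0,0],[0,0,0],[0,0,0],[0,0,0],[0,0,0]],"grip":[0.5,0.5,0.5,0.5,0.5]}' 20
python3 -m creep '{"translation":[[0.622,-0.191,0.04],[0,0,0],[0,0,0],[0,0,0],[0,0,0]],"turn":[[0,0,0],[0,0,-0.052],[0,0,-0.052],[0,0,-0.052],[0,0,-0.052]],"grip":[0.5,0.5,0.5,0.5,0.5]}' 20
python3 -m creep '{"translation":[[0,0,0],[0,0,0],[0,0,0],[0,0,0]],"turn":[[0,0,-0.052],[0,0,-0.052],[0,0,0],[0,0,0]],"grip":[0.5,0.5,0.5,0.5]}' 20
python3 -c "
from h import *
c=cam('scene'); print(hexfit(c,(.4015,.2322)))
go([.4031,.2317,.043],138.2)"
```

```text
time_s: 14.5
tool_pos: [0.4532, -0.0751, 0.222]
tool_rot: [179.9, 0.0, 82.3]
force: [0.8, -0.2, -0.2]
grip_width: 0.0435
grasp_force: 0.0
time_s: 15.12
tool_pos: [0.411, 0.181, 0.2056]
tool_rot: [179.9, 0.1, 82.3]
force: [-0.1, -0.5, 0.3]
grip_width: 0.0435
grasp_force: 0.0
time_s: 15.75
tool_pos: [0.4029, 0.2306, 0.2022]
tool_rot: [-180.0, 0.1, 120.0]
force: [-0.6, 0.6, -0.6]
grip_width: 0.0435
grasp_force: 0.0
time_s: 16.25
tool_pos: [0.4034, 0.2308, 0.2031]
tool_rot: [180.0, 0.1, 138.3]
force: [-0.3, -0.6, -0.3]
grip_width: 0.0435
grasp_force: 0.0
[  0.40123349   0.23184923  49.20454254 208.35801697]
tool [0.4036 0.2309 0.2033] [1.7995e+02 1.4000e-01 1.3831e+02] d units [1.600e-02 2.000e-03 2.004e+00] turn [0.0003 0.0008 0.0006]
```

```bash
python3 -m creep '{"translation":[[0.01,0,0.6],[0,0,0.6],[0,0,0.5],[0,0,0.28],[0,0,0]],"turn":[[0,0,0],[0,0,0],[0,0,0],[0,0,0],[0,0,0]],"grip":[0.5,0.5,0.5,0.5,0.5]}' 20
python3 -m creep '{"translation":[[0,0,0],[0,0,0],[0,0,0],[0,0,0]],"turn":[[0,0,0],[0,0,0],[0,0,0],[0,0,0]],"grip":[0.1,0.1,0.1,0.1]}' 20
python3 -m creep '{"translation":[[0,0,-0.2],[0,0,-0.5],[0,0,-0.6],[0,0,-0.6],[0,0,0]],"turn":[[0,0,0],[0,0,0],[0,0,0],[0,0,0],[0,0,0]],"grip":[0.1,0.1,0.1,0.1,0.1]}' 20
python3 -c "
from h import *
a=np.deg2rad(-150); go(bay(57*np.cos(a),57*np.sin(a),.2),172.2)"
```

```text
time_s: 16.92
tool_pos: [0.4023, 0.2305, 0.0438]
tool_rot: [-179.9, 0.1, 138.4]
force: [-0.0, -0.5, 0.6]
grip_width: 0.0437
grasp_force: 0.0
time_s: 17.42
tool_pos: [0.4042, 0.2317, 0.0463]
tool_rot: [179.8, 0.2, 138.4]
force: [-1.3, -1.0, 3.8]
grip_width: 0.0219
grasp_force: 19.9
time_s: 18.05
tool_pos: [0.4056, 0.2332, 0.2025]
tool_rot: [179.4, 0.2, 138.4]
force: [-0.5, 1.0, -1.4]
grip_width: 0.022
grasp_force: 19.9
tool [0.4056 0.2332 0.2025] [179.37   0.24 138.42] d units [-3.314 -1.308  0.031] turn [ 0.003   0.0023 -0.1876]
```

```bash
python3 -m creep '{"translation":[[-0.552,-0.218,0],[-0.552,-0.218,0],[-0.552,-0.218,0],[-0.552,-0.218,0],[-0.552,-0.218,0]],"turn":[[0,0,0],[0,0,0],[0,0,0],[0,0,0],[0,0,0]],"grip":[0.1,0.1,0.1,0.1,0.1]}' 20
python3 -m creep '{"translation":[[-0.552,-0.218,0],[0,0,0],[0,0,0],[0,0,0],[0,0,0]],"turn":[[0,0,0],[0.001,0.001,-0.047],[0,0,-0.047],[0,0,-0.047],[0,0,-0.047]],"grip":[0.1,0.1,0.1,0.1,0.1]}' 20
python3 -m creep '{"translation":[[0,0,0],[0,0,0]],"turn":[[0,0,0],[0,0,0]],"grip":[0.1,0.1]}' 20
python3 -c "
from h import *
a=np.deg2rad(-150); go(bay(57*np.cos(a),57*np.sin(a),.068),172.2)"
```

```text
time_s: 18.68
tool_pos: [0.5104, 0.0184, 0.1973]
tool_rot: [179.9, 0.1, 138.4]
force: [1.2, 0.3, -1.7]
grip_width: 0.0218
grasp_force: 19.9
time_s: 19.3
tool_pos: [0.5313, -0.0225, 0.1971]
tool_rot: [-179.9, -0.2, 172.5]
force: [-0.0, 0.4, -1.5]
grip_width: 0.0218
grasp_force: 19.9
time_s: 19.55
tool_pos: [0.5317, -0.0224, 0.1976]
tool_rot: [-179.9, -0.1, 172.1]
force: [-0.0, 0.2, -1.1]
grip_width: 0.0222
grasp_force: 19.9
tool [ 0.5317 -0.0224  0.1976] [-1.7993e+02 -1.1000e-01  1.7214e+02] d units [-0.035  0.024  1.62 ] turn [-0.0004 -0.0006 -0.0004]
```

```bash
python3 -m creep '{"translation":[[-0.035,0.024,0.4],[0,0,0.4],[0,0,0.4],[0,0,0.3],[0,0,0]],"turn":[[0,0,0],[0,0,0],[0,0,0],[0,0,0],[0,0,0]],"grip":[0.1,0.1,0.1,0.1,0.1]}' 20
python3 -c "
from h import *
a=np.deg2rad(-150); go(bay(57*np.cos(a),57*np.sin(a),.068),172.2)
go(bay(52*np.cos(a),52*np.sin(a),.068),172.2)"
```

```text
time_s: 20.18
tool_pos: [0.5331, -0.0211, 0.0762]
tool_rot: [-179.9, -0.3, 172.2]
force: [-0.7, 0.1, -0.9]
grip_width: 0.0219
grasp_force: 19.9
tool [ 0.5331 -0.0211  0.0762] [-179.86   -0.31  172.2 ] d units [-0.018  0.003  0.102] turn [-0.0008 -0.0017 -0.    ]
tool [ 0.5331 -0.0211  0.0762] [-179.86   -0.31  172.2 ] d units [-0.072  0.034  0.102] turn [-0.0008 -0.0017 -0.    ]
```

```bash
python3 -m creep '{"translation":[[0,0,0.1],[0,0,0.02],[0,0,0]],"turn":[[-0.0008,-0.0017,0],[0,0,0],[0,0,0]],"grip":[0.1,0.1,0.1]}' 20
python3 -m creep '{"translation":[[-0.036,0.02,0],[0,0,0]],"turn":[[0,0,0],[0,0,0]],"grip":[0.1,0.1]}' 20
python3 -m creep '{"translation":[[-0.018,0.01,0],[0,0,0]],"turn":[[0,0,0],[0,0,0]],"grip":[0.1,0.1]}' 20
python3 -m creep '{"translation":[[-0.018,0.01,0],[0,0,0]],"turn":[[0,0,0],[0,0,0]],"grip":[0.1,0.1]}' 20
python3 -c "
from h import *
a=np.deg2rad(-150); 
go(bay(52*np.cos(a),52*np.sin(a),.066),172.2)"
```

```text
time_s: 20.55
tool_pos: [0.5353, -0.021, 0.069]
tool_rot: [179.9, 0.3, 172.3]
force: [0.1, -0.1, -0.8]
grip_width: 0.022
grasp_force: 19.9
time_s: 20.8
tool_pos: [0.5386, -0.0197, 0.0687]
tool_rot: [179.9, 0.3, 172.3]
force: [-0.1, -0.9, -0.9]
grip_width: 0.022
grasp_force: 19.9
time_s: 21.05
tool_pos: [0.5391, -0.0195, 0.0683]
tool_rot: [179.9, 0.2, 172.3]
force: [-2.3, -0.4, -1.0]
grip_width: 0.0218
grasp_force: 19.9
time_s: 21.3
tool_pos: [0.5392, -0.0196, 0.068]
tool_rot: [180.0, 0.0, 172.2]
force: [-5.6, -1.8, 3.2]
grip_width: 0.0217
grasp_force: 19.9
tool [ 0.5392 -0.0196  0.068 ] [180.     0.   172.24] d units [0.001 0.005 0.025] turn [0.     0.     0.0002]
```

Contact with the hub sits within 0.5 mm of the nominal 52 mm, so the calibration holds. Set down and release.

```bash
python3 -m creep '{"translation":[[0.01,-0.005,0.02],[0,0,0]],"turn":[[0,0,0],[0,0,0]],"grip":[0.1,0.1]}' 20
python3 -m creep '{"translation":[[0,0,0],[0,0,0],[0,0,0],[0,0,-0.2],[0,0,-0.5]],"turn":[[0,0,0],[0,0,0],[0,0,0],[0,0,0],[0,0,0]],"grip":[0.35,0.35,0.35,0.35,0.35]}' 20
python3 -m creep '{"translation":[[0,0,-0.5],[0,0,-0.5],[0,0,0]],"turn":[[0,0,0],[0,0,0],[0,0,0]],"grip":[0.35,0.35,0.35]}' 20
python3 look.py .652,.2315 .5203,.258 .5137,.348 .4086,.3717 
python3 -c "
from h import *
go([.5203,.2579,.2],197.2)"
```

```text
time_s: 21.55
tool_pos: [0.5392, -0.0196, 0.0664]
tool_rot: [180.0, 0.1, 172.2]
force: [-4.9, -2.4, 0.7]
grip_width: 0.0218
grasp_force: 19.9
time_s: 22.18
tool_pos: [0.5389, -0.0189, 0.1228]
tool_rot: [180.0, 0.1, 172.3]
force: [0.2, 0.6, -0.4]
grip_width: 0.0309
grasp_force: 0.0
time_s: 22.55
tool_pos: [0.5423, -0.0192, 0.2077]
tool_rot: [179.8, 0.7, 172.3]
force: [-0.7, 0.3, 0.0]
grip_width: 0.0305
grasp_force: 0.0
.652,.2315 [6.49700e-01 2.32100e-01 2.64267e+01 2.40000e+02]
.652,.2315 [  0.6532   0.2309  24.9972 209.2855]
.5203,.258 [  0.5184   0.2584  48.2287 238.3251]
.5203,.258 [  0.5219   0.2574  46.5255 210.5095]
.5137,.348 [  0.5118   0.3486  34.4332 240.    ]
.5137,.348 [  0.5147   0.3471  32.1599 198.8972]
.4086,.3717 [  0.4058   0.3719   2.1909 224.5163]
.4086,.3717 [  0.409    0.3704   1.8482 194.5884]
tool [ 0.54   -0.019   0.2038] [179.87   0.33 172.27] d units [0.71  3.397 0.051] turn [ 0.0003  0.002  -0.1385]
```

```bash
python3 -m creep '{"translation":[[0.142,0.68,0],[0.142,0.68,0],[0.142,0.68,0],[0.142,0.68,0],[0.142,0.68,0]],"turn":[[0,0.002,0],[0,0,0],[0,0,0],[0,0,0],[0,0,0]],"grip":[0.5,0.5,0.5,0.5,0.5]}' 20
python3 -m creep '{"translation":[[0,0,0],[0,0,0.3],[0,0,0.3],[0,0,0],[0,0,0]],"turn":[[0,0,-0.046],[0,0,-0.046],[0,0,-0.046],[0,0,0],[0,0,0]],"grip":[0.5,0.5,0.5,0.5,0.5]}' 20
python3 -c "
from h import *
go([.5203,.2579,.044],197.2)"
```

```text
time_s: 23.28
tool_pos: [0.5189, 0.2594, 0.202]
tool_rot: [-180.0, -0.2, 172.3]
force: [-0.1, -1.1, -0.2]
grip_width: 0.0434
grasp_force: 0.0
time_s: 23.9
tool_pos: [0.52, 0.2581, 0.1555]
tool_rot: [179.9, -0.1, -163.0]
force: [0.7, 0.1, 0.6]
grip_width: 0.0435
grasp_force: 0.0
tool [0.52   0.2581 0.1555] [ 1.7988e+02 -8.0000e-02 -1.6303e+02] d units [-0.005 -0.006  1.394] turn [ 0.0006 -0.0004 -0.0013]
```

```bash
python3 -m creep '{"translation":[[0,0,0.5],[0,0,0.5],[0,0,0.37],[0,0,0],[0,0,0]],"turn":[[0,0,0],[0,0,0],[0,0,0],[0,0,0],[0,0,0]],"grip":[0.5,0.5,0.5,0.5,0.1]}' 20
python3 -m creep '{"translation":[[0,0,0],[0,0,0],[0,0,0],[0,0,0]],"turn":[[0,0,0],[0,0,0],[0,0,0],[0,0,0]],"grip":[0.1,0.1,0.1,0.1]}' 20
python3 -m creep '{"translation":[[0,0,-0.2],[0,0,-0.5],[0,0,-0.6],[0,0,-0.6],[0,0,0]],"turn":[[0,0,0],[0,0,0],[0,0,0],[0,0,0],[0,0,0]],"grip":[0.1,0.1,0.1,0.1,0.1]}' 20
python3 -c "
from h import *
a=np.deg2rad(-90); go(bay(3+57*np.cos(a),57*np.sin(a),.2),172.2)"
```

```text
time_s: 24.52
tool_pos: [0.521, 0.259, 0.0476]
tool_rot: [179.8, 0.1, -162.9]
force: [0.0, -0.3, 0.3]
grip_width: 0.0387
grasp_force: 0.0
time_s: 25.02
tool_pos: [0.5207, 0.2584, 0.0469]
tool_rot: [179.9, 0.0, -162.9]
force: [0.4, -1.1, 6.3]
grip_width: 0.0215
grasp_force: 19.9
time_s: 25.65
tool_pos: [0.5221, 0.2594, 0.2027]
tool_rot: [179.7, 0.4, -162.9]
force: [0.5, -1.1, -2.0]
grip_width: 0.0219
grasp_force: 19.9
tool [0.5221 0.2594 0.2027] [ 179.73    0.39 -162.88] d units [ 0.44  -3.994  0.013] turn [0.0019 0.0018 0.1384]
```

```bash
python3 -m creep '{"translation":[[0.073,-0.666,0],[0.073,-0.666,0],[0.073,-0.666,0],[0.073,-0.666,0],[0.073,-0.666,0]],"turn":[[0,0,0],[0,0,0],[0,0,0],[0,0,0],[0,0,0]],"grip":[0.1,0.1,0.1,0.1,0.1]}' 20
python3 -m creep '{"translation":[[0.073,-0.666,0],[0,0,0],[0,0,0],[0,0,0],[0,0,0]],"turn":[[0,0,0],[0.001,0.001,0.046],[0,0,0.046],[0,0,0.046],[0,0,0]],"grip":[0.1,0.1,0.1,0.1,0.1]}' 20
python3 -m creep '{"translation":[[0,0,0.2],[0,0,0],[0,0,0]],"turn":[[0,0,0],[0,0,0],[0,0,0]],"grip":[0.1,0.1,0.1]}' 20
python3 -c "
from h import *
a=np.deg2rad(-90); go(bay(3+57*np.cos(a),57*np.sin(a),.076),172.2)"
```

```text
time_s: 26.28
tool_pos: [0.5695, -0.0065, 0.196]
tool_rot: [179.8, -0.2, -162.9]
force: [0.7, 0.5, -1.3]
grip_width: 0.0216
grasp_force: 19.9
time_s: 26.9
tool_pos: [0.5796, -0.0574, 0.1958]
tool_rot: [-179.8, -0.4, 172.4]
force: [0.2, 0.7, -1.7]
grip_width: 0.0217
grasp_force: 19.9
time_s: 27.28
tool_pos: [0.5802, -0.0578, 0.1806]
tool_rot: [-179.8, -0.3, 172.3]
force: [0.2, 0.1, -1.5]
grip_width: 0.0218
grasp_force: 19.9
tool [ 0.5802 -0.0578  0.1806] [-179.84   -0.27  172.31] d units [-0.033  0.025  1.307] turn [-0.0009 -0.0015  0.0006]
```

```bash
python3 -m creep '{"translation":[[-0.033,0.025,0.4],[0,0,0.4],[0,0,0.3],[0,0,0.2],[0,0,0]],"turn":[[-0.001,-0.0015,0],[0,0,0],[0,0,0],[0,0,0],[0,0,0]],"grip":[0.1,0.1,0.1,0.1,0.1]}' 20
python3 -m creep '{"translation":[[0,0,0.05],[0,0,0.05],[0,0,0]],"turn":[[0,0,0],[0,0,0],[0,0,0]],"grip":[0.1,0.1,0.1]}' 20
python3 -c "
from h import *
a=np.deg2rad(-90); go(bay(1+52*np.cos(a),52*np.sin(a),.068),172.2)"
```

```text
time_s: 27.9
tool_pos: [0.5826, -0.0561, 0.0762]
tool_rot: [180.0, -0.1, 172.3]
force: [-0.4, 0.1, -1.6]
grip_width: 0.0219
grasp_force: 19.9
time_s: 28.28
tool_pos: [0.5833, -0.0561, 0.0691]
tool_rot: [180.0, 0.1, 172.3]
force: [-0.5, -0.2, -1.6]
grip_width: 0.0216
grasp_force: 19.9
tool [ 0.5833 -0.0561  0.0691] [1.7996e+02 6.0000e-02 1.7228e+02] d units [0.034 0.058 0.014] turn [0.0002 0.0003 0.0004]
```

```bash
python3 -m creep '{"translation":[[0.015,0.04,0],[0,0,0]],"turn":[[0,0,0],[0,0,0]],"grip":[0.1,0.1]}' 20
python3 -m creep '{"translation":[[0.008,0.02,0],[0,0,0]],"turn":[[0,0,0],[0,0,0]],"grip":[0.1,0.1]}' 20
python3 -m creep '{"translation":[[0.007,0.01,0.02],[0,0,0]],"turn":[[0,0,0],[0,0,0]],"grip":[0.1,0.1]}' 20
python3 -c "
from h import *
a=np.deg2rad(-90); go(bay(1+52*np.cos(a),52*np.sin(a),.068),172.2)"
```

```text
time_s: 28.52
tool_pos: [0.5826, -0.0522, 0.0692]
tool_rot: [179.9, 0.1, 172.3]
force: [0.3, 0.6, -1.6]
grip_width: 0.0221
grasp_force: 19.9
time_s: 28.78
tool_pos: [0.5821, -0.0509, 0.069]
tool_rot: [180.0, 0.0, 172.3]
force: [-0.3, -0.4, -2.6]
grip_width: 0.0217
grasp_force: 19.9
time_s: 29.02
tool_pos: [0.5817, -0.0504, 0.0673]
tool_rot: [180.0, 0.1, 172.3]
force: [0.9, 0.2, -1.7]
grip_width: 0.0222
grasp_force: 19.9
tool [ 0.5817 -0.0504  0.0673] [1.7998e+02 6.0000e-02 1.7227e+02] d units [ 0.005 -0.01  -0.008] turn [0.0001 0.0003 0.0004]
```

```bash
python3 -m creep '{"translation":[[0,0.008,0.015],[0,0,0]],"turn":[[0,0,0],[0,0,0]],"grip":[0.1,0.1]}' 20
python3 -m creep '{"translation":[[0,0,0],[0,0,0],[0,0,0],[0,0,-0.2],[0,0,-0.5]],"turn":[[0,0,0],[0,0,0],[0,0,0],[0,0,0],[0,0,0]],"grip":[0.35,0.35,0.35,0.35,0.35]}' 20
python3 -m creep '{"translation":[[0,0,-0.5],[0,0,-0.5],[0,0,0]],"turn":[[0,0,0],[0,0,0],[0,0,0]],"grip":[0.35,0.35,0.35]}' 20
python3 look.py .652,.2315 .5137,.348 .4086,.3717 
python3 -c "
from h import *
go([.5133,.3479,.2],182.5)
c=cam('scene'); b=cam('top'); save('a4',np.hstack([cv2.resize(c['frame'][150:310,190:370],None,fx=2.2,fy=2.2),cv2.resize(b['frame'][130:290,170:350],None,fx=2.2,fy=2.2)]))"
```

```text
time_s: 29.28
tool_pos: [0.582, -0.0504, 0.067]
tool_rot: [180.0, 0.1, 172.2]
force: [-1.7, -1.8, 4.7]
grip_width: 0.0218
grasp_force: 20.0
time_s: 29.9
tool_pos: [0.5803, -0.0495, 0.1219]
tool_rot: [-180.0, -0.2, 172.3]
force: [0.6, 0.1, 0.3]
grip_width: 0.0306
grasp_force: 0.0
time_s: 30.28
tool_pos: [0.5842, -0.0502, 0.2072]
tool_rot: [179.9, 0.5, 172.3]
force: [0.5, -0.2, 0.2]
grip_width: 0.0303
grasp_force: 0.0
.652,.2315 [ 0.6634  0.2486 30.9416 63.1686]
.652,.2315 [ 0.6701  0.2536 24.6132 50.1788]
.5137,.348 [  0.512    0.3493  28.8026 239.9597]
.5137,.348 [  0.5146   0.3471  31.3989 200.2046]
.4086,.3717 [  0.4057   0.372    2.1511 224.8325]
.4086,.3717 [  0.4089   0.3704   1.3926 196.9891]
tool [ 0.5818 -0.0497  0.2031] [1.7993e+02 1.3000e-01 1.7228e+02] d units [1.517 4.81  0.041] turn [ 0.0003  0.0007 -0.0568]
```

View pics/a4.png

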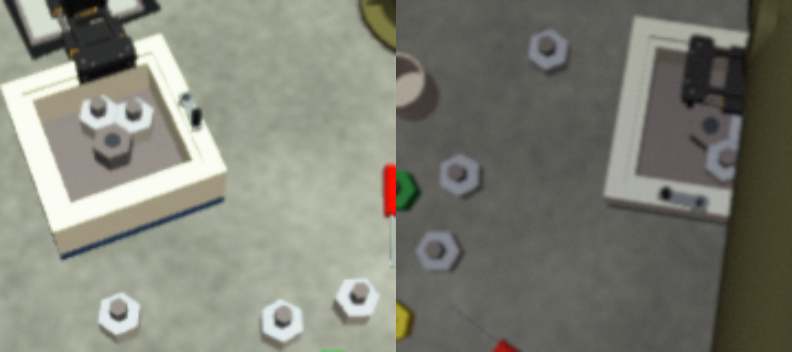

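The two placed cartridges sit flat against the hub, at left-crop (97,117) and (133,117). A has been knocked, to right-crop (548,50), and will be remeasured. Next is C.

```bash
python3 -m creep '{"translation":[[0.19,0.601,0],[0.19,0.601,0],[0.19,0.601,0],[0.19,0.601,0],[0.19,0.601,0]],"turn":[[0,0,0],[0,0,0],[0,0,0],[0,0,0],[0,0,0]],"grip":[0.5,0.5,0.5,0.5,0.5]}' 20
python3 -m creep '{"translation":[[0.19,0.601,0],[0.19,0.601,0],[0.19,0.601,0],[0,0,0.3],[0,0,0.3]],"turn":[[0,0,0],[0,0,0],[0,0,0],[0,0,-0.048],[0,0,0]],"grip":[0.5,0.5,0.5,0.5,0.5]}' 20
python3 -m creep '{"translation":[[0,0,0],[0,0,0]],"turn":[[0,0,0],[0,0,0]],"grip":[0.5,0.5]}' 20
python3 look.py .6540,.2600
python3 -c "
from h import *
go([.5133,.3479,.044],181)"
```

```text
time_s: 31.1
tool_pos: [0.5375, 0.2, 0.201]
tool_rot: [-180.0, -0.0, 172.3]
force: [0.7, -0.2, 1.1]
grip_width: 0.0433
grasp_force: 0.0
time_s: 31.72
tool_pos: [0.5118, 0.3483, 0.1522]
tool_rot: [-179.9, -0.0, -178.9]
force: [0.6, -1.1, -1.1]
grip_width: 0.0431
grasp_force: 0.0
time_s: 31.98
tool_pos: [0.513, 0.3476, 0.1545]
tool_rot: [180.0, 0.0, -179.1]
force: [0.2, -0.1, 0.3]
grip_width: 0.0435
grasp_force: 0.0
.6540,.2600 [ 0.6635  0.2487 30.7111 62.6612]
.6540,.2600 [ 0.6678  0.2501 30.2961 47.7088]
tool [0.5135 0.348  0.1554] [ 1.7992e+02  1.3000e-01 -1.7911e+02] d units [ 0.006 -0.003  1.393] turn [ 0.0005  0.0007 -0.0006]
```

```bash
python3 -m creep '{"translation":[[0,0,0.5],[0,0,0.5],[0,0,0.37],[0,0,0],[0,0,0]],"turn":[[0,0,0],[0,0,0],[0,0,0],[0,0,0],[0,0,0]],"grip":[0.5,0.5,0.5,0.5,0.1]}' 20
python3 -m creep '{"translation":[[0,0,0],[0,0,0],[0,0,0],[0,0,0]],"turn":[[0,0,0],[0,0,0],[0,0,0],[0,0,0]],"grip":[0.1,0.1,0.1,0.1]}' 20
python3 -m creep '{"translation":[[0,0,-0.2],[0,0,-0.5],[0,0,-0.6],[0,0,-0.6],[0,0,0]],"turn":[[0,0,0],[0,0,0],[0,0,0],[0,0,0],[0,0,0]],"grip":[0.1,0.1,0.1,0.1,0.1]}' 20
python3 -c "
from h import *
a=np.deg2rad(-30); go(bay(57*np.cos(a),3+57*np.sin(a),.2),172.2)"
```

```text
time_s: 32.7
tool_pos: [0.5139, 0.3484, 0.0464]
tool_rot: [179.9, 0.2, -179.1]
force: [-0.0, -0.7, 0.2]
grip_width: 0.0388
grasp_force: 0.0
time_s: 33.2
tool_pos: [0.5136, 0.3479, 0.0458]
tool_rot: [179.9, 0.1, -179.1]
force: [-1.6, -1.9, 5.8]
grip_width: 0.022
grasp_force: 20.0
time_s: 33.83
tool_pos: [0.515, 0.3493, 0.2021]
tool_rot: [179.6, 0.5, -179.1]
force: [0.6, 0.7, -2.2]
grip_width: 0.022
grasp_force: 19.9
tool [0.515  0.3493 0.2021] [ 179.65    0.45 -179.08] d units [-1.395 -4.783  0.008] turn [0.0021 0.0023 0.0484]
```

```bash
python3 -m creep '{"translation":[[-0.174,-0.598,0],[-0.174,-0.598,0],[-0.174,-0.598,0],[-0.174,-0.598,0],[-0.174,-0.598,0]],"turn":[[0,0,0],[0,0,0],[0,0,0],[0,0,0],[0,0,0]],"grip":[0.1,0.1,0.1,0.1,0.1]}' 20
python3 -m creep '{"translation":[[-0.174,-0.598,0],[-0.174,-0.598,0],[-0.174,-0.598,0],[0,0,0.1],[0,0,0.1]],"turn":[[0,0,0],[0,0,0],[0,0,0],[0,0,0.048],[0,0,0]],"grip":[0.1,0.1,0.1,0.1,0.1]}' 20
python3 -m creep '{"translation":[[0,0,0],[0,0,0]],"turn":[[0,0,0],[0,0,0]],"grip":[0.1,0.1]}' 20
python3 -c "
from h import *
a=np.deg2rad(-30); go(bay(57*np.cos(a),3+57*np.sin(a),.076),172.2)"
```

```text
time_s: 34.45
tool_pos: [0.5856, 0.1083, 0.1955]
tool_rot: [180.0, -0.1, -179.1]
force: [0.7, 1.4, -1.2]
grip_width: 0.0218
grasp_force: 19.9
time_s: 35.08
tool_pos: [0.6295, -0.0333, 0.1791]
tool_rot: [180.0, -0.1, 172.3]
force: [-1.1, 0.5, -2.1]
grip_width: 0.0218
grasp_force: 19.9
time_s: 35.33
tool_pos: [0.6302, -0.0319, 0.1805]
tool_rot: [180.0, 0.0, 172.5]
force: [-0.5, -0.7, -2.3]
grip_width: 0.0218
grasp_force: 19.9
tool [ 0.6302 -0.0319  0.1805] [1.7996e+02 3.0000e-02 1.7246e+02] d units [-0.03   0.008  1.306] turn [0.0002 0.0002 0.0014]
```

```bash
python3 -m creep '{"translation":[[-0.03,0.01,0.4],[0,0,0.4],[0,0,0.3],[0,0,0.2],[0,0,0]],"turn":[[0,0,0.001],[0,0,0],[0,0,0],[0,0,0],[0,0,0]],"grip":[0.1,0.1,0.1,0.1,0.1]}' 20
python3 -m creep '{"translation":[[0,0,0.05],[0,0,0.05],[0,0,0]],"turn":[[0,0,0],[0,0,0],[0,0,0]],"grip":[0.1,0.1,0.1]}' 20
python3 -c "
from h import *
a=np.deg2rad(-30); go(bay(52*np.cos(a),1+52*np.sin(a),.067),172.2)"
```

```text
time_s: 35.95
tool_pos: [0.6322, -0.0322, 0.0758]
tool_rot: [180.0, -0.1, 172.2]
force: [-0.4, -0.3, -1.9]
grip_width: 0.0217
grasp_force: 19.9
time_s: 36.33
tool_pos: [0.633, -0.0326, 0.0688]
tool_rot: [180.0, 0.1, 172.1]
force: [-0.2, -0.6, -1.8]
grip_width: 0.0217
grasp_force: 19.9
tool [ 0.633  -0.0326  0.0688] [1.7997e+02 6.0000e-02 1.7210e+02] d units [0.059 0.02  0.022] turn [ 0.0002  0.0003 -0.0006]
```

```bash
python3 -m creep '{"translation":[[0.035,0.012,0],[0,0,0]],"turn":[[0,0,0],[0,0,0]],"grip":[0.1,0.1]}' 20
python3 -m creep '{"translation":[[0.018,0.006,0],[0,0,0]],"turn":[[0,0,0],[0,0,0]],"grip":[0.1,0.1]}' 20
python3 -m creep '{"translation":[[0.012,0.0,0.015],[0,0,0]],"turn":[[0,0,0],[0,0,0]],"grip":[0.1,0.1]}' 20
python3 -c "
from h import *
a=np.deg2rad(-30); go(bay(52*np.cos(a),1+52*np.sin(a),.067),172.2)"
```

```text
time_s: 36.58
tool_pos: [0.6301, -0.031, 0.0688]
tool_rot: [180.0, 0.1, 172.1]
force: [0.5, 0.6, -1.9]
grip_width: 0.0221
grasp_force: 19.9
time_s: 36.83
tool_pos: [0.6292, -0.0305, 0.0689]
tool_rot: [180.0, 0.1, 172.1]
force: [0.1, 0.7, -1.4]
grip_width: 0.0221
grasp_force: 19.9
time_s: 37.08
tool_pos: [0.6288, -0.0303, 0.0679]
tool_rot: [180.0, 0.2, 172.1]
force: [2.8, 0.4, -0.7]
grip_width: 0.0217
grasp_force: 19.9
tool [ 0.6288 -0.0303  0.0679] [1.7995e+02 1.6000e-01 1.7211e+02] d units [ 0.004 -0.002  0.011] turn [ 0.0003  0.0009 -0.0005]
```

```bash
python3 -m creep '{"translation":[[0,0,0.018],[0,0,0]],"turn":[[0,0,0],[0,0,0]],"grip":[0.1,0.1]}' 20
python3 -m creep '{"translation":[[0,0,0],[0,0,0],[0,0,0],[0,0,-0.2],[0,0,-0.5]],"turn":[[0,0,0],[0,0,0],[0,0,0],[0,0,0],[0,0,0]],"grip":[0.35,0.35,0.35,0.35,0.35]}' 20
python3 -m creep '{"translation":[[0,0,-0.5],[0,0,-0.5],[0,0,0]],"turn":[[0,0,0],[0,0,0],[0,0,0]],"grip":[0.35,0.35,0.35]}' 20
python3 -c "
from h import *
for n in('scene','top'):
    c=cam(n); print(n)
    for o in carts(c):
        if .05<o[2][1]<.4 and o[2][0]>.3: print(*o, hexfit(c,o[2][:2]).round(4))
go([.4073,.3711,.2],151.7)"
```

```text
time_s: 37.33
tool_pos: [0.6286, -0.0302, 0.0663]
tool_rot: [179.9, 0.1, 172.1]
force: [3.3, -0.8, -0.8]
grip_width: 0.022
grasp_force: 19.9
time_s: 37.95
tool_pos: [0.6263, -0.0304, 0.1215]
tool_rot: [-180.0, -0.2, 172.1]
force: [-0.2, 0.0, 0.6]
grip_width: 0.0306
grasp_force: 0.0
time_s: 38.33
tool_pos: [0.6302, -0.0311, 0.2073]
tool_rot: [179.9, 0.5, 172.1]
force: [-0.3, 0.1, -0.6]
grip_width: 0.0306
grasp_force: 0.0
scene
[353.1 282.1] 63 [0.4082 0.3731 0.0641] [145. 141. 137.] [  0.4057   0.3719   2.1705 224.4349]
[243.5 289.7] 62 [0.6955 0.2355 0.0633] [142. 138. 133.] [6.95400e-01 2.33300e-01 1.80055e+01 2.40000e+02]
top
[238.4 149.8] 56 [0.6966 0.2293 0.0647] [88. 84. 86.] [  0.6982   0.232   24.0296 207.4314]
[289.8 153.8] 8 [0.6879 0.0721 0.0623] [80. 75. 69.] [6.855000e-01 1.059000e-01 2.059500e+01 1.116006e+02]
[271.6 221.4] 14 [0.4781 0.1215 0.0627] [87. 83. 76.] [5.104000e-01 1.191000e-01 4.580500e+00 1.649145e+02]
[288.7 223.9] 19 [0.4713 0.0705 0.0646] [90. 85. 79.] [5.025000e-01 6.990000e-02 5.996560e+01 1.098481e+02]
[186.3 242.7] 59 [0.4087 0.3702 0.0653] [98. 93. 95.] [  0.409    0.3704   1.519  195.6811]
tool [ 0.6279 -0.0306  0.203 ] [1.7994e+02 1.2000e-01 1.7209e+02] d units [3.423 4.594 0.035] turn [0.0004 0.0006 0.1133]
```

```bash
python3 -m creep '{"translation":[[0.38,0.51,0],[0.38,0.51,0],[0.38,0.51,0],[0.38,0.51,0],[0.38,0.51,0]],"turn":[[0,0,0],[0,0,0],[0,0,0],[0,0,0],[0,0,0]],"grip":[0.5,0.5,0.5,0.5,0.5]}' 20
python3 -m creep '{"translation":[[0.38,0.51,0],[0.38,0.51,0],[0.38,0.51,0],[0.38,0.51,0],[0,0,0.2]],"turn":[[0,0,0],[0,0,0],[0,0,0],[0,0,0],[0,0,0.038]],"grip":[0.5,0.5,0.5,0.5,0.5]}' 20
python3 -m creep '{"translation":[[0,0,0.2],[0,0,0.2],[0,0,0],[0,0,0]],"turn":[[0,0,0.038],[0,0,0.038],[0,0,0],[0,0,0]],"grip":[0.5,0.5,0.5,0.5]}' 20
python3 -c "
from h import *
go([.4073,.3711,.044],151.7)"
```

```text
time_s: 39.05
tool_pos: [0.5034, 0.1935, 0.2008]
tool_rot: [-180.0, -0.1, 172.1]
force: [-0.6, -0.2, -1.5]
grip_width: 0.0432
grasp_force: 0.0
time_s: 39.67
tool_pos: [0.4036, 0.3756, 0.1853]
tool_rot: [179.9, -0.1, 165.6]
force: [1.1, -0.6, -0.3]
grip_width: 0.0432
grasp_force: 0.0
time_s: 40.17
tool_pos: [0.4072, 0.3707, 0.1539]
tool_rot: [180.0, 0.0, 151.7]
force: [0.2, 0.3, 0.2]
grip_width: 0.0437
grasp_force: 0.0
tool [0.4072 0.3707 0.1539] [1.7999e+02 3.0000e-02 1.5169e+02] d units [0.002 0.004 1.374] turn [ 0.0001  0.0002 -0.0001]
```

```bash
python3 -m creep '{"translation":[[0,0,0.5],[0,0,0.5],[0,0,0.35],[0,0,0],[0,0,0]],"turn":[[0,0,0],[0,0,0],[0,0,0],[0,0,0],[0,0,0]],"grip":[0.5,0.5,0.5,0.5,0.1]}' 20
python3 -m creep '{"translation":[[0,0,0],[0,0,0],[0,0,0],[0,0,0]],"turn":[[0,0,0],[0,0,0],[0,0,0],[0,0,0]],"grip":[0.1,0.1,0.1,0.1]}' 20
python3 -m creep '{"translation":[[0,0,-0.2],[0,0,-0.5],[0,0,-0.6],[0,0,-0.6],[0,0,0]],"turn":[[0,0,0],[0,0,0],[0,0,0],[0,0,0],[0,0,0]],"grip":[0.1,0.1,0.1,0.1,0.1]}' 20
python3 -c "
from h import *
a=np.deg2rad(30); go(bay(57*np.cos(a),1+57*np.sin(a),.2),172.2)"
```

```text
time_s: 40.8
tool_pos: [0.4084, 0.3717, 0.0476]
tool_rot: [179.8, 0.1, 151.6]
force: [-0.6, 0.6, -0.3]
grip_width: 0.0391
grasp_force: 0.0
time_s: 41.3
tool_pos: [0.408, 0.3712, 0.047]
tool_rot: [179.9, 0.1, 151.6]
force: [-1.9, -1.4, 6.2]
grip_width: 0.0219
grasp_force: 19.9
time_s: 41.92
tool_pos: [0.4094, 0.3728, 0.2032]
tool_rot: [179.4, 0.1, 151.6]
force: [0.1, 0.5, -1.4]
grip_width: 0.0216
grasp_force: 19.9
tool [0.4094 0.3728 0.2032] [1.7943e+02 1.5000e-01 1.5157e+02] d units [-4.619 -2.471  0.027] turn [ 0.003   0.0014 -0.1146]
```

```bash
python3 -m creep '{"translation":[[-0.577,-0.309,0],[-0.577,-0.309,0],[-0.577,-0.309,0],[-0.577,-0.309,0],[-0.577,-0.309,0]],"turn":[[0,0,0],[0,0,0],[0,0,0],[0,0,0],[0,0,0]],"grip":[0.1,0.1,0.1,0.1,0.1]}' 20
python3 -m creep '{"translation":[[-0.577,-0.309,0],[-0.577,-0.309,0],[-0.577,-0.309,0],[0,0,0.1],[0,0,0.1]],"turn":[[0,0,0],[0,0,0],[0,0,0],[0,0,-0.038],[0,0,-0.038]],"grip":[0.1,0.1,0.1,0.1,0.1]}' 20
python3 -m creep '{"translation":[[0,0,0],[0,0,0],[0,0,0]],"turn":[[0,0,-0.038],[0,0,0],[0,0,0]],"grip":[0.1,0.1,0.1]}' 20
python3 -c "
from h import *
a=np.deg2rad(30); go(bay(57*np.cos(a),2+57*np.sin(a),.076),172.2)"
```

```text
time_s: 42.55
tool_pos: [0.5514, 0.1507, 0.1971]
tool_rot: [-180.0, -0.0, 151.6]
force: [1.1, 1.0, -1.6]
grip_width: 0.0216
grasp_force: 19.9
time_s: 43.18
tool_pos: [0.6374, 0.0201, 0.1804]
tool_rot: [-180.0, -0.1, 165.4]
force: [-0.6, 0.6, -1.5]
grip_width: 0.022
grasp_force: 20.0
time_s: 43.55
tool_pos: [0.6377, 0.0211, 0.1816]
tool_rot: [180.0, 0.0, 172.0]
force: [-0.3, 0.1, -0.9]
grip_width: 0.0218
grasp_force: 20.0
tool [0.6377 0.0211 0.1816] [1.7998e+02 1.0000e-02 1.7198e+02] d units [-0.028  0.04   1.32 ] turn [ 0.0001  0.0001 -0.0012]
```

```bash
python3 -m creep '{"translation":[[-0.03,0.04,0.4],[0,0,0.4],[0,0,0.3],[0,0,0.2],[0,0,0]],"turn":[[0,0,-0.001],[0,0,0],[0,0,0],[0,0,0],[0,0,0]],"grip":[0.1,0.1,0.1,0.1,0.1]}' 20
python3 -m creep '{"translation":[[0,0,0.05],[0,0,0.06],[0,0,0]],"turn":[[0,0,0],[0,0,0],[0,0,0]],"grip":[0.1,0.1,0.1]}' 20
python3 -c "
from h import *
a=np.deg2rad(30); go(bay(52*np.cos(a),1+52*np.sin(a),.067),172.2)"
```

```text
time_s: 44.18
tool_pos: [0.64, 0.0241, 0.0769]
tool_rot: [-180.0, -0.1, 172.2]
force: [0.5, -0.9, 0.3]
grip_width: 0.0218
grasp_force: 20.0
time_s: 44.55
tool_pos: [0.6409, 0.024, 0.0693]
tool_rot: [180.0, 0.0, 172.3]
force: [-0.0, -0.4, -2.2]
grip_width: 0.0217
grasp_force: 20.0
tool [0.6409 0.024  0.0693] [1.7996e+02 5.0000e-02 1.7227e+02] d units [ 0.061 -0.045  0.028] turn [0.0002 0.0003 0.0004]
```

```bash
python3 -m creep '{"translation":[[0.035,-0.025,0],[0,0,0]],"turn":[[0,0,0],[0,0,0]],"grip":[0.1,0.1]}' 20
python3 -m creep '{"translation":[[0.018,-0.012,0],[0,0,0]],"turn":[[0,0,0],[0,0,0]],"grip":[0.1,0.1]}' 20
python3 -m creep '{"translation":[[0.012,-0.006,0.015],[0,0,0]],"turn":[[0,0,0],[0,0,0]],"grip":[0.1,0.1]}' 20
python3 -c "
from h import *
a=np.deg2rad(30); go(bay(52*np.cos(a),1+52*np.sin(a),.067),172.2)"
```

```text
time_s: 44.8
tool_pos: [0.6377, 0.0221, 0.0695]
tool_rot: [180.0, 0.1, 172.3]
force: [0.5, -0.5, -1.6]
grip_width: 0.0219
grasp_force: 20.0
time_s: 45.05
tool_pos: [0.6362, 0.0216, 0.0693]
tool_rot: [180.0, 0.0, 172.3]
force: [0.1, 0.3, -0.6]
grip_width: 0.0215
grasp_force: 20.0
time_s: 45.3
tool_pos: [0.6352, 0.0215, 0.0679]
tool_rot: [180.0, 0.0, 172.3]
force: [-0.8, -0.2, -0.9]
grip_width: 0.0219
grasp_force: 20.0
tool [0.6352 0.0215 0.0679] [1.7996e+02 5.0000e-02 1.7228e+02] d units [-0.005 -0.004  0.012] turn [0.0002 0.0003 0.0005]
```

```bash
python3 -m creep '{"translation":[[0.008,-0.004,0.018],[0,0,0]],"turn":[[0,0,0],[0,0,0]],"grip":[0.1,0.1]}' 20
python3 -m creep '{"translation":[[0,0,0],[0,0,0],[0,0,0],[0,0,-0.2],[0,0,-0.5]],"turn":[[0,0,0],[0,0,0],[0,0,0],[0,0,0],[0,0,0]],"grip":[0.35,0.35,0.35,0.35,0.35]}' 20
python3 -m creep '{"translation":[[0,0,-0.5],[0,0,-0.5],[0,0,0]],"turn":[[0,0,0],[0,0,0],[0,0,0]],"grip":[0.35,0.35,0.35]}' 20
python3 look.py .6968,.2327
python3 -c "
from h import *
go([.6968,.2327,.2],173)"
```

```text
time_s: 45.55
tool_pos: [0.6353, 0.0214, 0.0672]
tool_rot: [179.9, 0.1, 172.3]
force: [0.7, 1.1, 2.3]
grip_width: 0.0218
grasp_force: 20.0
time_s: 46.18
tool_pos: [0.6331, 0.021, 0.1221]
tool_rot: [-180.0, -0.2, 172.3]
force: [0.2, 0.2, 0.2]
grip_width: 0.0305
grasp_force: 0.0
time_s: 46.55
tool_pos: [0.637, 0.0206, 0.208]
tool_rot: [179.8, 0.5, 172.3]
force: [-0.2, 0.8, -0.6]
grip_width: 0.0308
grasp_force: 0.0
.6968,.2327 [6.94500e-01 2.33300e-01 1.86808e+01 2.40000e+02]
.6968,.2327 [  0.6981   0.2319  24.4373 205.2571]
tool [0.6347 0.0209 0.2036] [1.7994e+02 1.2000e-01 1.7227e+02] d units [-0.414  2.727  0.049] turn [ 0.0003  0.0007 -0.0041]
```

```bash
python3 -m creep '{"translation":[[-0.083,0.545,0],[-0.083,0.545,0],[-0.083,0.545,0],[-0.083,0.545,0],[-0.083,0.545,0.1]],"turn":[[0,0,0],[0,0,0],[0,0,0],[0,0,0],[0,0,0]],"grip":[0.5,0.5,0.5,0.5,0.5]}' 20
python3 -m creep '{"translation":[[0,0,0.4],[0,0,0],[0,0,0]],"turn":[[0,0,0],[0,0,0],[0,0,0]],"grip":[0.5,0.5,0.5]}' 20
python3 -c "
from h import *
go([.6965,.2326,.044],172.7)"
```

```text
time_s: 47.28
tool_pos: [0.6966, 0.2338, 0.1937]
tool_rot: [-180.0, -0.0, 172.3]
force: [0.3, 0.4, 0.2]
grip_width: 0.0435
grasp_force: 0.0
time_s: 47.65
tool_pos: [0.6968, 0.2314, 0.163]
tool_rot: [-180.0, 0.0, 172.2]
force: [0.5, -0.6, -0.3]
grip_width: 0.0435
grasp_force: 0.0
tool [0.6968 0.2314 0.163 ] [-1.7998e+02  4.0000e-02  1.7219e+02] d units [0.007 0.015 1.487] turn [-0.0001  0.0002 -0.0028]
```

```bash
python3 -m creep '{"translation":[[0,0.01,0.5],[0,0,0.5],[0,0,0.46],[0,0,0],[0,0,0]],"turn":[[0,0,0],[0,0,0],[0,0,0],[0,0,0],[0,0,0]],"grip":[0.5,0.5,0.5,0.5,0.1]}' 20
python3 -m creep '{"translation":[[0,0,0],[0,0,0],[0,0,0],[0,0,0]],"turn":[[0,0,0],[0,0,0],[0,0,0],[0,0,0]],"grip":[0.1,0.1,0.1,0.1]}' 20
python3 -m creep '{"translation":[[0,0,-0.2],[0,0,-0.5],[0,0,-0.6],[0,0,-0.6],[0,0,0]],"turn":[[0,0,0],[0,0,0],[0,0,0],[0,0,0],[0,0,0]],"grip":[0.1,0.1,0.1,0.1,0.1]}' 20
python3 -c "
from h import *
go(bay(-3,58,.2),172.2)"
```

```text
time_s: 48.28
tool_pos: [0.6985, 0.2332, 0.0487]
tool_rot: [179.9, 0.2, 172.2]
force: [0.8, 0.0, -0.3]
grip_width: 0.039
grasp_force: 0.0
time_s: 48.78
tool_pos: [0.6981, 0.2332, 0.0477]
tool_rot: [179.9, 0.2, 172.3]
force: [0.3, -1.5, 6.1]
grip_width: 0.0218
grasp_force: 19.9
time_s: 49.4
tool_pos: [0.6993, 0.2341, 0.2043]
tool_rot: [179.7, 0.5, 172.3]
force: [0.5, -0.3, -1.0]
grip_width: 0.0219
grasp_force: 19.9
tool [0.6993 0.2341 0.2043] [179.7    0.52 172.29] d units [ 1.032 -2.357  0.032] turn [0.0016 0.0029 0.0005]
```

```bash
python3 -m creep '{"translation":[[0.258,-0.589,0],[0.258,-0.589,0],[0.258,-0.589,0],[0.258,-0.589,0],[0,0,0.1]],"turn":[[0,0,0],[0,0,0],[0,0,0],[0,0,0],[0,0,0]],"grip":[0.1,0.1,0.1,0.1,0.1]}' 20
python3 -m creep '{"translation":[[0,0,0.1],[0,0,0],[0,0,0]],"turn":[[0,0,0],[0,0,0],[0,0,0]],"grip":[0.1,0.1,0.1]}' 20
python3 -c "
from h import *
go(bay(-3,58,.076),172.2)"
```

```text
time_s: 50.02
tool_pos: [0.588, 0.0524, 0.1901]
tool_rot: [-180.0, 0.0, 171.9]
force: [-0.3, 0.5, -1.1]
grip_width: 0.0215
grasp_force: 20.0
time_s: 50.4
tool_pos: [0.5899, 0.0589, 0.1814]
tool_rot: [180.0, 0.0, 172.4]
force: [-0.2, -0.2, -1.3]
grip_width: 0.0221
grasp_force: 20.0
tool [0.5899 0.0589 0.1814] [1.8000e+02 2.0000e-02 1.7238e+02] d units [-0.029 -0.003  1.317] turn [0.     0.0001 0.001 ]
```

```bash
python3 -m creep '{"translation":[[-0.02,0,0.4],[0,0,0.4],[0,0,0.3],[0,0,0.2],[0,0,0]],"turn":[[0,0,0.001],[0,0,0],[0,0,0],[0,0,0],[0,0,0]],"grip":[0.1,0.1,0.1,0.1,0.1]}' 20
python3 -m creep '{"translation":[[0,0,0.05],[0,0,0.05],[0,0,0]],"turn":[[0,0,0],[0,0,0],[0,0,0]],"grip":[0.1,0.1,0.1]}' 20
python3 -c "
from h import *
go(bay(-.5,52,.067),172.2)"
```

```text
time_s: 51.02
tool_pos: [0.5907, 0.0578, 0.0768]
tool_rot: [-180.0, -0.1, 172.1]
force: [-0.5, 0.4, -0.9]
grip_width: 0.022
grasp_force: 20.0
time_s: 51.4
tool_pos: [0.5914, 0.0576, 0.07]
tool_rot: [180.0, 0.1, 172.1]
force: [-0.8, 0.6, -2.1]
grip_width: 0.022
grasp_force: 20.0
tool [0.5914 0.0576 0.07  ] [1.7996e+02 6.0000e-02 1.7209e+02] d units [-0.04  -0.064  0.037] turn [ 0.0002  0.0003 -0.0006]
```

```bash
python3 -m creep '{"translation":[[-0.02,-0.04,0],[0,0,0]],"turn":[[0,0,0],[0,0,0]],"grip":[0.1,0.1]}' 20
python3 -m creep '{"translation":[[-0.01,-0.018,0.015],[0,0,0]],"turn":[[0,0,0],[0,0,0]],"grip":[0.1,0.1]}' 20
python3 -m creep '{"translation":[[-0.006,-0.012,0.01],[0,0,0]],"turn":[[0,0,0],[0,0,0]],"grip":[0.1,0.1]}' 20
python3 -c "
from h import *
go(bay(-.5,52,.067),172.2)"
```

```text
time_s: 51.65
tool_pos: [0.5928, 0.0539, 0.0701]
tool_rot: [180.0, 0.1, 172.1]
force: [0.1, 0.5, -1.7]
grip_width: 0.0219
grasp_force: 20.0
time_s: 51.9
tool_pos: [0.5933, 0.0536, 0.0688]
tool_rot: [179.9, 0.1, 172.1]
force: [0.3, 1.8, -0.5]
grip_width: 0.0217
grasp_force: 20.0
time_s: 52.15
tool_pos: [0.5938, 0.0533, 0.0682]
tool_rot: [179.8, 0.1, 172.1]
force: [-0.4, 5.6, 1.7]
grip_width: 0.0219
grasp_force: 20.0
tool [0.5938 0.0533 0.0682] [1.7985e+02 8.0000e-02 1.7214e+02] d units [-0.002 -0.014  0.015] turn [ 0.0009  0.0005 -0.0003]
```

```bash
python3 -m creep '{"translation":[[0,0.004,0.01],[0,0,0]],"turn":[[0,0,0],[0,0,0]],"grip":[0.1,0.1]}' 20
python3 -m creep '{"translation":[[0,0,0],[0,0,0],[0,0,0],[0,0,-0.2],[0,0,-0.5]],"turn":[[0,0,0],[0,0,0],[0,0,0],[0,0,0],[0,0,0]],"grip":[0.35,0.35,0.35,0.35,0.35]}' 20
python3 -m creep '{"translation":[[0,0,-0.5],[0,0,-0.5],[0,0,0]],"turn":[[0,0,0],[0,0,0],[0,0,0]],"grip":[0.35,0.35,0.35]}' 20
python3 -m creep '{"translation":[[-0.1,-0.6,0],[-0.1,-0.6,0],[-0.1,-0.6,0],[-0.1,-0.6,0],[0,0,0]],"turn":[[0,0,0],[0,0,0],[0,0,0],[0,0,0],[0,0,0]],"grip":[0.4,0.4,0.4,0.4,0.4]}' 20
python3 -c "
from h import *
c=cam('scene'); b=cam('top'); save('a5',np.hstack([cv2.resize(c['frame'][165:265,190:295],None,fx=3.7,fy=3.7),cv2.resize(b['frame'][135:235,260:365],None,fx=3.7,fy=3.7)]))
for a in (-150,-90,-30,30,90):
    r=np.deg2rad(a); 
    for q in (c,b):
        h=hexfit(q,bay(52*np.cos(r),52*np.sin(r),0)[:2],z=.06); d=R.from_euler('z',-BY,degrees=True).apply(np.r_[h[:2]-B,0])*1000; print(a,d[:2].round(1),np.hypot(*d[:2]).round(1),h[2:].round(1))
go([.4976,-.3341,.2],82.3)"
```

```text
time_s: 52.4
tool_pos: [0.5941, 0.0532, 0.0675]
tool_rot: [179.9, 0.1, 172.1]
force: [0.4, 5.4, 2.0]
grip_width: 0.0218
grasp_force: 20.0
time_s: 53.02
tool_pos: [0.5919, 0.0513, 0.1225]
tool_rot: [-179.9, -0.2, 172.1]
force: [1.1, 0.4, 0.2]
grip_width: 0.0306
grasp_force: 0.0
time_s: 53.4
tool_pos: [0.5958, 0.0514, 0.208]
tool_rot: [179.8, 0.5, 172.1]
force: [0.9, 0.4, 0.2]
grip_width: 0.0303
grasp_force: 0.0
time_s: 54.02
tool_pos: [0.5969, -0.1492, 0.2029]
tool_rot: [-179.8, 0.0, 171.6]
force: [-0.0, 0.6, 1.0]
grip_width: 0.0352
grasp_force: 0.0
-150 [-48.2 -26. ] 54.8 [ 22.3 178.2]
-150 [-44.1 -27.5] 52.0 [ 22.8 175.2]
-90 [  0.3 -51.1] 51.1 [ 15.3 139.5]
-90 [  1.8 -52.7] 52.8 [ 23.4 134.7]
-30 [ 45.1 -23.9] 51.1 [ 18.3 165.7]
-30 [ 46.9 -25.4] 53.3 [ 21.6 126.5]
30 [46.1 29. ] 54.5 [ 18.  178.3]
30 [47.5 26.3] 54.3 [ 21.1 138.1]
90 [-4.9 53.9] 54.1 [ 19.9 146. ]
90 [-1.  53.2] 53.2 [ 22.  175.9]
tool [ 0.5981 -0.1431  0.2025] [179.95  -0.   172.  ] d units [ 0.913 -2.539  0.03 ] turn [ 2.000e-04 -2.000e-04  4.983e-01]
```

View pics/a5.png

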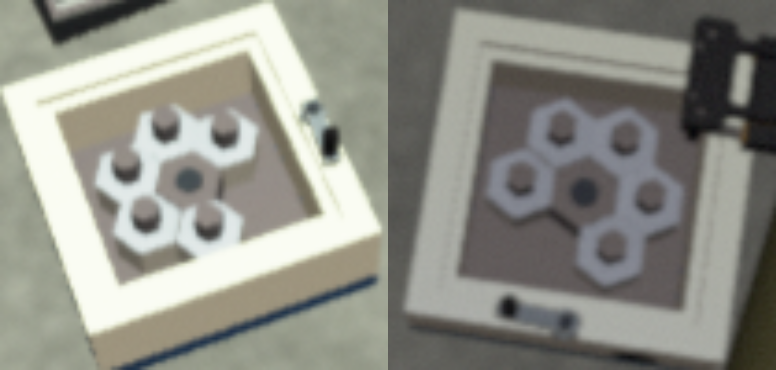

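All five cartridges are close-packed round the hub (right crop: grips at (562,128), (627,138), (651,195), (611,243), (520,178)). Fetch the cover.

```bash
python3 -m creep '{"translation":[[0.228,-0.635,0],[0.228,-0.635,0],[0.228,-0.635,0],[0.228,-0.635,0],[0,0,0]],"turn":[[0,0,0],[0,0,0],[0,0,0],[0,0,0],[0,0,0.05]],"grip":[0.4,0.4,0.4,0.4,0.4]}' 30
python3 -m creep '{"translation":[[0,0,0],[0,0,0],[0,0,0],[0,0,0],[0,0,0]],"turn":[[0,0,0.05],[0,0,0.05],[0,0,0.05],[0,0,0.05],[0,0,0.05]],"grip":[0.4,0.4,0.4,0.4,0.4]}' 30
python3 -m creep '{"translation":[[0,0,0],[0,0,0],[0,0,0.5],[0,0,0.5],[0,0,0]],"turn":[[0,0,0.05],[0,0,0.05],[0,0,0.05],[0,0,0.048],[0,0,0]],"grip":[0.4,0.4,0.4,0.4,0.4]}' 30
python3 -c "
from h import *
go([.4976,-.3341,.0158],82.3)"
```

```text
time_s: 54.75
tool_pos: [0.4953, -0.3378, 0.2031]
tool_rot: [-179.9, 0.0, 162.5]
force: [-0.0, 0.4, 0.3]
grip_width: 0.035
grasp_force: 0.0
time_s: 55.38
tool_pos: [0.4994, -0.3317, 0.2024]
tool_rot: [179.9, -0.1, 118.0]
force: [0.3, 0.1, 0.2]
grip_width: 0.0349
grasp_force: 0.0
time_s: 56.0
tool_pos: [0.4975, -0.3304, 0.1197]
tool_rot: [-179.7, -0.2, 82.7]
force: [0.9, -0.2, -0.1]
grip_width: 0.0348
grasp_force: 0.0
tool [ 0.4975 -0.3304  0.1197] [-179.68   -0.18   82.71] d units [-0.049  0.015  1.298] turn [-0.0018 -0.001   0.0023]
```

```bash
python3 -m creep '{"translation":[[-0.03,0.0,0.5],[0,0,0.4],[0,0,0.3],[0,0,0.06],[0,0,0]],"turn":[[0,0,0.002],[0,0,0],[0,0,0],[0,0,0],[0,0,0]],"grip":[0.4,0.4,0.4,0.4,0.4]}' 30
python3 -c "
from h import *
go([.4976,-.3341,.0158],82.3)"
```

```text
time_s: 56.62
tool_pos: [0.4994, -0.3364, 0.0234]
tool_rot: [179.9, -0.0, 82.2]
force: [1.3, -1.4, 0.8]
grip_width: 0.0347
grasp_force: 0.0
tool [ 0.4994 -0.3364  0.0234] [ 1.7985e+02 -1.0000e-02  8.2210e+01] d units [ 0.025 -0.027  0.094] turn [ 0.0008 -0.0001 -0.0005]
```

```bash
python3 -m creep '{"translation":[[0.025,-0.01,0.06],[0,0,0],[0,0,0]],"turn":[[0,0,0],[0,0,0],[0,0,0]],"grip":[0.4,0.4,0.4]}' 30
python3 -m creep '{"translation":[[0,0,0],[0,0,0],[0,0,0],[0,0,0]],"turn":[[0,0,0],[0,0,0],[0,0,0],[0,0,0]],"grip":[0.05,0.05,0.05,0.05]}' 30
python3 -c "
from h import *
go([.4976,-.3341,.0158],82.3)"
```

```text
time_s: 57.0
tool_pos: [0.498, -0.3342, 0.0176]
tool_rot: [179.9, -0.0, 82.1]
force: [-0.9, -0.1, -0.1]
grip_width: 0.0349
grasp_force: 0.0
time_s: 57.5
tool_pos: [0.4977, -0.3342, 0.0171]
tool_rot: [180.0, -0.0, 82.1]
force: [0.8, 0.5, -0.4]
grip_width: 0.0138
grasp_force: 30.0
tool [ 0.4977 -0.3342  0.0171] [ 1.7996e+02 -2.0000e-02  8.2100e+01] d units [ 0.001 -0.002  0.017] turn [ 0.0002 -0.0001 -0.0011]
```

```bash
python3 -m creep '{"translation":[[0,0,-0.2],[0,0,-0.5],[0,0,-0.6],[0,0,-0.6],[0,0,-0.5]],"turn":[[0,0,0],[0,0,0],[0,0,0],[0,0,0],[0,0,0]],"grip":[0.05,0.05,0.05,0.05,0.05]}' 30
python3 -m creep '{"translation":[[0.43,0.053,0],[0.43,0.053,0],[0.43,0.053,0],[0.43,0.053,0],[0.43,0.053,0]],"turn":[[0,0,0],[0,0,0],[0,0,0],[0,0,0],[0,0,0]],"grip":[0.05,0.05,0.05,0.05,0.05]}' 30
python3 -m creep '{"translation":[[0.43,0.053,0],[0.43,0.053,0],[0.43,0.053,0],[0.43,0.053,0],[0.43,0.053,0]],"turn":[[0,0,0],[0,0,0],[0,0,0],[0,0,0],[0,0,0]],"grip":[0.05,0.05,0.05,0.05,0.05]}' 30
python3 -m creep '{"translation":[[0,0,0],[0,0,0],[0,0,0]],"turn":[[0,0,0],[0,0,0],[0,0,0]],"grip":[0.05,0.05,0.05]}' 30
python3 look.py .652,.2315
python3 -c "
from h import *
go([.5876,.0013,.104],82.25)"
```

```text
time_s: 58.12
tool_pos: [0.4973, -0.3345, 0.2117]
tool_rot: [179.9, -0.0, 82.1]
force: [1.1, 0.6, -3.1]
grip_width: 0.0141
grasp_force: 30.0
time_s: 58.75
tool_pos: [0.5419, -0.1659, 0.2097]
tool_rot: [180.0, -0.1, 82.1]
force: [0.4, -0.6, -3.0]
grip_width: 0.0136
grasp_force: 30.0
time_s: 59.38
tool_pos: [0.5867, 0.0014, 0.2098]
tool_rot: [180.0, -0.0, 82.1]
force: [-0.8, 0.5, -3.1]
grip_width: 0.0138
grasp_force: 30.0
time_s: 59.75
tool_pos: [0.5865, -0.0011, 0.2096]
tool_rot: [179.9, -0.0, 82.0]
force: [-0.1, 0.2, -3.8]
grip_width: 0.0139
grasp_force: 30.0
.652,.2315 [ 0.6521  0.2657 40.9445 59.0257]
.652,.2315 [ 0.6381  0.232  11.5899 11.2105]
tool [ 0.5867 -0.0006  0.2095] [ 1.7995e+02 -3.0000e-02  8.1980e+01] d units [0.025 0.007 1.319] turn [ 0.0003 -0.0002 -0.0015]
```

Lower to just above the rim, then correct.

```bash
python3 -m creep '{"translation":[[0.025,0.007,0.4],[0,0,0.4],[0,0,0.25],[0,0,0.06],[0,0,0]],"turn":[[0,0,-0.0015],[0,0,0],[0,0,0],[0,0,0],[0,0,0]],"grip":[0.05,0.05,0.05,0.05,0.05]}' 30
python3 -m creep '{"translation":[[0,0,0],[0,0,0]],"turn":[[0,0,0],[0,0,0]],"grip":[0.05,0.05]}' 30
python3 -c "
from h import *
go([.5876,.0013,.104],82.25)"
```

```text
time_s: 60.48
tool_pos: [0.5883, 0.0023, 0.1211]
tool_rot: [179.9, -0.0, 82.3]
force: [-0.2, 0.2, -3.1]
grip_width: 0.0138
grasp_force: 30.0
time_s: 60.72
tool_pos: [0.5884, 0.0026, 0.1215]
tool_rot: [179.9, -0.1, 82.4]
force: [-0.5, -0.9, -3.8]
grip_width: 0.0137
grasp_force: 30.0
tool [0.5884 0.0026 0.1215] [ 1.7986e+02 -7.0000e-02  8.2370e+01] d units [-0.018 -0.009  0.219] turn [ 0.0008 -0.0004  0.0007]
```

```bash
python3 -m creep '{"translation":[[-0.018,-0.009,0.06],[0,0,0.05],[0,0,0.05],[0,0,0],[0,0,0]],"turn":[[0.001,0,0.0005],[0,0,0],[0,0,0],[0,0,0],[0,0,0]],"grip":[0.05,0.05,0.05,0.05,0.05]}' 30
python3 -m creep '{"translation":[[0,0,0.03],[0,0,0],[0,0,0.02],[0,0,0]],"turn":[[0,0,0],[0,0,0],[0,0,0],[0,0,0]],"grip":[0.05,0.05,0.05,0.05]}' 30
python3 -c "
from h import *
go([.5876,.0013,.104],82.25)"
```

```text
time_s: 61.35
tool_pos: [0.5869, 0.0013, 0.1077]
tool_rot: [-179.9, -0.0, 82.3]
force: [-0.2, -0.2, -4.2]
grip_width: 0.0139
grasp_force: 30.0
time_s: 61.85
tool_pos: [0.587, 0.0013, 0.1041]
tool_rot: [-179.9, -0.0, 82.3]
force: [-2.2, 1.2, 0.0]
grip_width: 0.0139
grasp_force: 30.0
tool [0.587  0.0013 0.1041] [-1.7988e+02 -5.0000e-02  8.2280e+01] d units [0.001 0.008 0.002] turn [-0.0007 -0.0003  0.0001]
```

```bash
python3 -m creep '{"translation":[[0,0,0],[0,0,0],[0,0,0],[0,0,-0.3],[0,0,-0.5]],"turn":[[0,0,0],[0,0,0],[0,0,0],[0,0,0],[0,0,0]],"grip":[0.4,0.4,0.4,0.4,0.4]}' 10
python3 -m creep '{"translation":[[0,0,-0.5],[0,0,-0.2],[0,0,0],[0,0,0]],"turn":[[0,0,0],[0,0,0],[0,0,0],[0,0,0]],"grip":[0.4,0.4,0.4,0.4]}' 10
python3 -c "
from h import *
a=np.deg2rad(88); go(bay(-115+45*np.cos(a),45*np.sin(a),.2),37.4)
c=cam('scene'); P=cloud(c); save('a6',cv2.resize(c['frame'][165:265,190:295],None,fx=5,fy=5)); print(pix(c,[bay(-115,45,.138),bay(97,97,.096),bay(-97,97,.096),bay(-97,-97,.096),bay(97,-97,.096)]))"
```

```text
time_s: 62.48
tool_pos: [0.5859, 0.0013, 0.1672]
tool_rot: [-179.7, 0.0, 82.3]
force: [0.4, 0.3, 1.2]
grip_width: 0.0344
grasp_force: 0.0
time_s: 62.98
tool_pos: [0.5862, 0.0014, 0.2221]
tool_rot: [-179.7, 0.0, 82.3]
force: [-0.0, 0.0, -0.5]
grip_width: 0.0348
grasp_force: 0.0
tool [0.5862 0.0014 0.2221] [-1.7973e+02  1.0000e-02  8.2290e+01] d units [ 0.555 -1.401  0.282] turn [-0.0014  0.0006  0.2494]
[[278.66104942 199.51466208]
 [218.69275823 243.40080777]
 [279.4455345  222.19210537]
 [256.95895201 173.82081824]
 [199.87075139 192.31258059]]
```

View pics/a6.png

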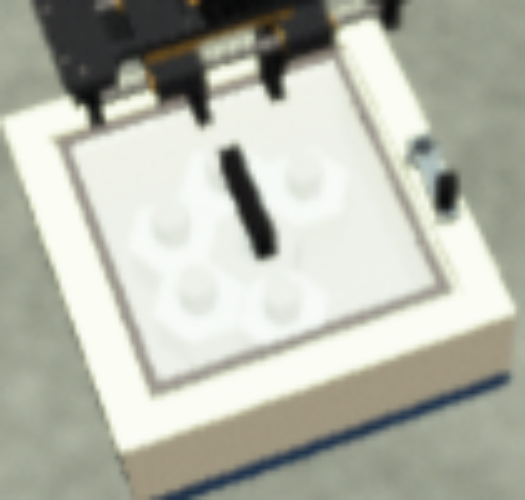

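The cover sits flat in its recess (edging (65,140)–(445,290)), all five cartridges show through it, and the post is at (447,190). Now the tab.

```bash
python3 -m creep '{"translation":[[0.185,-0.467,0],[0.185,-0.467,0],[0.185,-0.467,0],[0,0,0],[0,0,0]],"turn":[[0,0,0],[0,0,0],[0,0,0],[0,0,0.05],[0,0,0.05]],"grip":[0.4,0.4,0.4,0.4,0.4]}' 5
python3 -m creep '{"translation":[[0,0,0.1],[0,0,0.1],[0,0,0],[0,0,0],[0,0,0]],"turn":[[-0.0014,0,0.05],[0,0,0.05],[0,0,0.049],[0,0,0],[0,0,0]],"grip":[0.4,0.4,0.4,0.4,0.4]}' 5
python3 -c "
from h import *
a=np.deg2rad(88); go(bay(-115+45*np.cos(a),45*np.sin(a),.116),37.4)"
```

```text
time_s: 63.65
tool_pos: [0.4809, 0.0608, 0.2229]
tool_rot: [-179.8, 0.1, 64.1]
force: [0.5, 0.0, -0.5]
grip_width: 0.0348
grasp_force: 0.0
time_s: 64.28
tool_pos: [0.4818, 0.0602, 0.2075]
tool_rot: [179.9, 0.0, 37.6]
force: [-0.1, -0.5, 0.5]
grip_width: 0.0346
grasp_force: 0.0
tool [0.4818 0.0602 0.2075] [1.7989e+02 3.0000e-02 3.7600e+01] d units [-0.004 -0.011  1.144] turn [0.0006 0.0002 0.0011]
```

```bash
python3 -m creep '{"translation":[[0,-0.01,0.4],[0,0,0.4],[0,0,0.33],[0,0,0],[0,0,0]],"turn":[[0,0,0.001],[0,0,0],[0,0,0],[0,0,0],[0,0,0]],"grip":[0.4,0.4,0.4,0.4,0.4]}' 5
python3 -m creep '{"translation":[[0,0,0],[0,0,0],[0,0,0]],"turn":[[0,0,0],[0,0,0],[0,0,0]],"grip":[0.1,0.1,0.1]}' 5
python3 -c "
from h import *
M=R.from_euler('xyz',env.get_obs()['tool_rot'],degrees=True)
p=np.array(env.get_obs()['tool_pos']); print(p)
for a in (75,60,45,30,15,2):
    a=np.deg2rad(a); q=bay(-115+45*np.cos(a),45*np.sin(a),p[2]); print((M.inv().apply(q-p)/.08).round(3)); p=q"
```

```text
time_s: 64.9
tool_pos: [0.4824, 0.0608, 0.1185]
tool_rot: [179.8, -0.1, 37.3]
force: [0.3, 0.1, -0.5]
grip_width: 0.0349
grasp_force: 0.0
time_s: 65.28
tool_pos: [0.4819, 0.0614, 0.1181]
tool_rot: [179.9, -0.1, 37.3]
force: [-0.4, 3.8, 0.8]
grip_width: 0.0136
grasp_force: 5.1
[0.48191029 0.06137745 0.1181121 ]
[0.06  0.105 0.   ]
[0.056 0.136 0.   ]
[0.019 0.146 0.   ]
[-0.019  0.146  0.   ]
[-0.056  0.136  0.   ]
[-0.076  0.102  0.   ]
```

```bash
python3 -m creep '{"translation":[[0.06,0.105,0],[0.056,0.136,0],[0.019,0.146,0],[-0.019,0.146,0],[-0.056,0.136,0]],"turn":[[0,0,0],[0,0,0],[0,0,0],[0,0,0],[0,0,0]],"grip":[0.1,0.1,0.1,0.1,0.1]}' 5
python3 -m creep '{"translation":[[-0.076,0.102,0],[0,0,0],[0,0,0],[0,0,0],[0,0,0]],"turn":[[0,0,0],[0,0,0],[0,0,0],[0,0,0],[0,0,0]],"grip":[0.1,0.1,0.1,0.4,0.4]}' 5
python3 -m creep '{"translation":[[0,0,0],[0,0,-0.5],[0,0,-0.5],[0,0,-0.5],[0,0,0]],"turn":[[0,0,0],[0,0,0],[0,0,0],[0,0,0],[0,0,0]],"grip":[0.4,0.4,0.4,0.4,0.4]}' 5
python3 -m creep '{"translation":[[-0.5,-0.5,0],[-0.5,-0.5,0],[0,0,0],[0,0,0],[0,0,0]],"turn":[[0,0,0],[0,0,0],[0,0,0],[0,0,0],[0,0,0]],"grip":[0.4,0.4,0.4,0.4,0.4]}' 5
python3 -c "
from h import *
c=cam('scene'); save('a7',cv2.resize(c['frame'][165:265,190:295],None,fx=5,fy=5)); print(pix(c,[bay(-70,0,.138)]))"
```

```text
time_s: 65.9
tool_pos: [0.5185, 0.0212, 0.1179]
tool_rot: [179.9, -0.1, 37.3]
force: [0.7, 3.2, 0.9]
grip_width: 0.0134
grasp_force: 5.0
time_s: 66.53
tool_pos: [0.5177, 0.0092, 0.1176]
tool_rot: [179.8, 0.0, 37.2]
force: [0.3, -0.7, 0.3]
grip_width: 0.0265
grasp_force: 0.0
time_s: 67.15
tool_pos: [0.5199, 0.0105, 0.2408]
tool_rot: [179.7, -0.3, 37.3]
force: [-1.0, -0.5, 0.3]
grip_width: 0.0347
grasp_force: 0.0
time_s: 67.78
tool_pos: [0.4066, 0.0255, 0.238]
tool_rot: [179.9, -0.1, 37.2]
force: [-0.1, 0.2, -0.1]
grip_width: 0.0347
grasp_force: 0.0
[[259.43095873 192.52311207]]
```

View pics/a7.png

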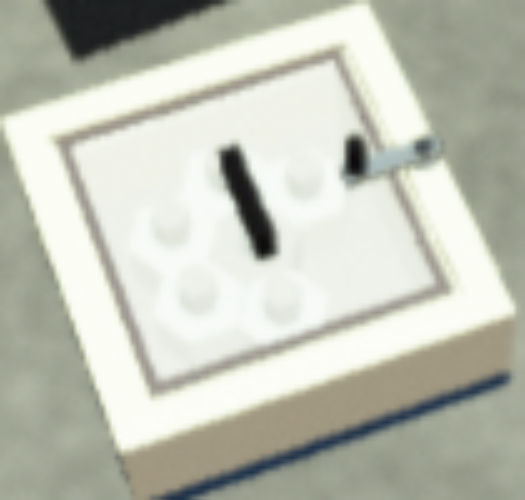

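The tab is over the cover (post at (355,150), pivot at (428,147)), the cover is seated, and the robot is clear.

```bash
python3 -c "
from h import *
print(env.sign_off())"
```

```text
the job is handed in; nothing more can be done
None
```

I handed the job in at about 68 s: all five cartridges are close-packed round the hub, the cover is seated flat and the tab is back over it. The last picture confirmed this, but the hand-in returned no verdict.

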